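Raise the staining hood's sash to its working mark

ROBOT

A 6-joint arm with a two-finger parallel gripper is mounted at the origin on the work surface. World frame = base frame: x ahead of the robot, y to its left, z up, the work surface at z = 0. Lengths are in m, angles in rad, forces in N, time in s.
With the tool pointing down it reaches from about 0.35 to 0.975 m from the base axis. Payload 4.9 kg.
Tool frame: the origin (TCP) lies at the very end of the fingers, on their centre line; the grasp point (between the pads) lies 19 mm behind it (ctrl.pinch_z is the distance from the TCP to the grasp point, in m); z points along the fingers, y is the direction in which the jaws open and shut (so a half turn about z gives the same grasp; the last joint's range is limited). The gripper opens to 85 mm and grips with 20 to 120 N. Pads are 22 mm wide; open, the fingers measure 114 mm over their backs; the gripper's body (76 mm by 85 mm) begins 54 mm behind the grasp point. The pads swing forward as they close: fully open they stand 13 mm farther back than shut.
Start: joints at [-1.265, 0.053, 1.613, -0, 1.476, -0.119], TCP at [0.258, -0.569, 0.231] pointing down, gripper open.
Joint ranges: [-3.01, 3.01], [-1.01, 2.22], [0.06, 2.58], [-1.02, 4.17], [0.09, 2.62], [-3.14, 3.14]. Speed limits (rad/s): [2.57, 2.57, 3.14, 3.14, 3.14, 3.14].

INTERFACE

Orientations are given as a rotation vector (axis times angle).
In Python, from station import ctrl gives the robot as it stands.
- The arm moves only by the tool carry_out, never from a script. Its argument "series" is a list of rows, each a list of 7 numbers: the shift along the world's x, y, z each as a share of 0.025 m, from -1 to 1, then the turn, a rotation vector about the world's x, y, z each as a share of 0.1 rad, from -1 to 1, then the opening, from 0 (shut) to 1 (fully open). A call has 1 to 12 rows; each row shifts and turns the commanded pose from where the row before left it; what a row does not reach is not made up. A row lasts 1/10 s, in which the tool goes at most 50 mm and 8.59 degrees, less where a joint would pass 70% of its speed; a pose out of reach is approached as far as the arm can. A call with a number of a shift or a turn outside -1 to 1 is refused whole. A call with a gripper value outside its range is refused whole. The fingers move at their own pace and stop on an object; "grip_force" is the grip in N (left out, the last holds). Time passes only in rows, so rows that do not move let the fingers close. It gives the time, the measured TCP pose, the force and the opening at its end, in the units of the state.
- ctrl.get_obs(): the state, without advancing time (a new reading comes with each control period).
- ctrl.get_image(name): name is "side" or "top"; returns a dict with "frame" (400x640x3 uint8, blue, green, red), "fx", "fy", "cx", "cy" (pixels), "k1" (the pictures are not rectified: a ray, as slopes to the right and down, at radius r is drawn at 1 + k1 r^2 times it, then the intrinsics apply), "R" (3x3) and "t" (3): a world point X has camera coordinates R X + t. Camera axes: x right, y down, z forward; pixel columns grow to the right and rows downward; lengths in m; the calibration is good to about 2 mm. A picture is of the moment at which its call begins. There is no depth.
- ctrl.finish_job(): hands the job in, once; it reports no verdict.
Trained networks look in a picture, given as the dict that the camera call returned (one of the last four; its "shot" number tells which), for a name from the list of things; names that differ only in an ending like _2 or _b are one class to them, and where a whole thing is asked for, a point or a joint stands for the part that bears it (a point fixed in the world has none). Each returns a list of dicts, best first, with "p" (0 to 1); they miss things now and then, are a little off and sometimes report something else, mostly with a low value. They report only what shows in the picture. A call takes as long as a camera call.
- ctrl.trace(picture, name): "mask" (400x640 bool, what is visible of it) and "rect" ([left, top, width, height] as shares, 0 to 1, of the picture: columns of its width, rows of its height, round what is visible of it).
- ctrl.mark_of(picture, name): "position" ([column, row] as shares, 0 to 1, of the picture: columns of its width, rows of its height: a listed point, or the origin of a listed thing).
The state is a dict: "t": time; "q": joint angles; "dq": joint speeds; "effort": joint torques, N m; "tool_pos": TCP position; "tool_rot": TCP orientation; "contact_force": force on the tool from outside, world axes, zero at the start; "wrist_torque": the same for the moment, N m; "opening": finger opening in m.
Only numpy, scipy, OpenCV 4.12 (cv2) and the standard library are available. Lean on these libraries where they do the work, as an engineer would, in place of code of your own. Each camera call takes 0.05 s, during which the arm holds its last target.

TASK

Open the staining hood for work: put your fingertips under the lip of its counterweighted sash and push the sash smoothly up until the green stripe along the lip is level with the green bands on the two columns, then let go and leave it standing there. Only push, never pinch the lip, keep off the clear pane, and leave the jars, the bottle and the tube rack where they stand.

Things in the scene. Friction and masses are not known exactly. Their poses are not given: they have to be found in the camera images.
- hood: Fixed staining hood with clear walls, 620 wide, 340 deep, 720 mm high plus a white fan box. Origin on the bench under the middle of the sash plane; x points level into the hood (away from the robot), y along its width, z up. Base 50 mm high, its front with a rounded steel sill reaches x = -36 mm. Two aluminium columns, 60 x 60 mm, at y = +-280 mm hold guides and counterweights.
- sash (a joint): Height of the sliding sash in m: 0 is shut on the sill, grows as it rises straight up, stops at 0.300. It starts ajar. Counterweighted with stiff guides: it stays wherever it is left; raising or lowering it takes about 2 to 7 N.
- pane_foot (a point): Middle of the lower edge of the sash's clear pane (geom sash_c2), which is 6 mm thick, 472 mm wide and 285 mm high and stands upright in the sash plane, above the aluminium bottom rail (45 mm high, 14 mm thick). The pane is not to be touched. This point lies 45 mm above the underside of the sash; hood's axes.
- lip_edge (a point): Lowest point, at mid-width, of the 10 mm round bead along the front edge of the sash's aluminium lip (geoms sash_c3 and c4): 460 mm long along the hood's y, jutting 49 mm towards the robot from the foot of the sash; flat underside 4 mm above this point, open space below. This point is 44 mm in front of the sash plane, level with the sash's underside; the bead's axis is 5 mm above it.
- lip_line (a point): Middle of the top face of the green stripe (geom sash_c5, 43 x 460 mm, 2 mm thick) that covers the top of the lip; 12 mm above lip_edge, 28 mm in front of the sash plane.
- mark: The working-height mark: one green band, 20 mm high, round each of the two columns (66 x 66 mm, at y = +-280 mm). Origin midway between the columns, in the sash plane, at mid-height of the bands; axes as the hood. Fixed; its height differs from day to day.
- jar: Loose open amber glass jar with wooden sticks, 64 mm across, 100 mm high (sticks to 160 mm), on the bench before the hood. Origin at the centre of its underside.
- rack: Loose white tube rack, 62 x 150 mm, tubes to 93 mm high, on the bench before the hood. Origin at the centre of its underside, long side along y.
- stain_jar: Loose square glass staining jar with slides, 50 x 66 mm, 82 mm high, on the hood's floor behind the opening. Origin at the centre of its underside.
- dropper: Loose amber dropper bottle, 38 mm across, 85 mm high, on the hood's floor behind the opening. Origin at the centre of its underside.

How it is judged:
By the outcome, as a careful person would: the job done as asked, in the order asked, and still so for the second after the job is handed in, with the robot touching nothing.
It also fails if it takes over 42 s, if anything falls off the work surface, if the arm or the gripper's body presses on something with over 40 N, if the wrist force passes 120 N, or if a joint passes its speed limit or range.

## Working session

There is one attempt and no reset: what is moved stays moved. The work goes in short steps, Python scripts to look and compute and a tool call to move; the robot and the scene stay as the last step left them, time stands still between calls to the robot, and variables do not carry over. Pictures are saved under pics/ and viewed, and the job is handed in when it is done.

Besides the shell and the picture viewer there is one more tool, called after "Call:" by a JSON object that holds its "name" and its "arguments", one argument or row to a line. carry_out: Moves the arm, as the interface text tells. Shift numbers are shares of 0.025 m and turn numbers shares of 0.1 rad, none past 1 either way. Its arguments: {"type":"object","properties":{"series":{"type":"array"},"grip_force":{"type":"number"}},"required":["series"]}

```bash
ls; mkdir -p pics; cat > h.py <<'E'
import numpy as np, cv2
from station import ctrl
def cam(p):
    K=np.array([[p['fx'],0,p['cx']],[0,p['fy'],p['cy']],[0,0,1.]]);return K,np.array([p['k1'],0,0,0,0.]),np.array(p['R']),np.array(p['t'])
def ray(p,uv):
    K,d,R,t=cam(p); n=cv2.undistortPoints(np.array([[uv]],float),K,d)[0,0]
    v=R.T@np.array([n[0],n[1],1]); return -R.T@t, v/np.linalg.norm(v)
def proj(p,X):
    K,d,R,t=cam(p); return cv2.projectPoints(np.array(X,float).reshape(-1,1,3),cv2.Rodrigues(R)[0],t,K,d)[0][:,0]
def tri(ps,uvs):
    A=np.zeros((3,3));b=np.zeros(3);L=[]
    for p,u in zip(ps,uvs):
        o,v=ray(p,u);M=np.eye(3)-np.outer(v,v);A+=M;b+=M@o;L.append((o,M))
    X=np.linalg.solve(A,b);return X,[float(np.linalg.norm(M@(X-o))) for o,M in L]
E
python3 - <<'E'
from h import *
o=ctrl.get_obs();print({k:np.round(v,3).tolist() for k,v in o.items()})
P={}
for n in('side','top'):
    p=ctrl.get_image(n);P[n]=p;cv2.imwrite(f'pics/{n}0.png',p['frame']);print(n,p['shot'],-np.array(p['R']).T@p['t'],np.round(p['R'],3).tolist(),p['fx'],p['k1'])
for name in['hood','pane_foot','lip_edge','lip_line','mark','jar','rack','stain_jar','dropper']:
    u=[]
    for n in P:
        m=ctrl.mark_of(P[n],name)
        print(name,n,[(round(a['p'],2),np.round(np.array(a['position'])*[640,400],1).tolist()) for a in m[:3]])
        if m:u.append((P[n],np.array(m[0]['position'])*[640,400]))
    if len(u)==2:print('   ',tri(*zip(*u)))
E
```

```text
pics
{'t': 0.0, 'q': [-1.265, 0.053, 1.614, -0.0, 1.476, -0.119], 'dq': [0.001, 0.0, 0.0, 0.001, -0.001, 0.002], 'effort': [-0.001, -39.368, -37.018, -0.0, 0.007, 0.0], 'tool_pos': [0.257, -0.569, 0.23], 'tool_rot': [-3.069, -0.662, 0.0], 'contact_force': [0.063, -0.049, -0.577], 'wrist_torque': [0.007, 0.012, 0.015], 'opening': 0.085}
side 1 [ 0.25957049 -0.61710393  1.24442459] [[0.884, -0.468, -0.008], [-0.398, -0.744, -0.537], [0.245, 0.478, -0.844]] 467.03290528975765 -0.07300132437130098
top 2 [0.36341825 0.00438315 1.43986823] [[0.016, -1.0, 0.016], [-0.988, -0.018, -0.156], [0.156, -0.013, -0.988]] 502.4425632172119 -0.10132154593347688
hood side [(0.68, [298.2, 210.1])]
hood top [(0.78, [285.8, 209.1])]
    (array([ 0.55846669,  0.09883319, -0.01737133]), [0.0035127933644354373, 0.003512793364435404])
pane_foot side [(0.94, [295.5, 179.8])]
pane_foot top [(0.88, [281.5, 200.3])]
    (array([0.55881936, 0.10020129, 0.14726437]), [0.0027414738583805697, 0.002741473858380747])
lip_edge side [(0.85, [283.0, 195.7])]
lip_edge top [(0.77, [287.8, 220.2]), (0.19, [367.5, 240.3])]
    (array([0.50962963, 0.08395461, 0.12155998]), [0.002385314311137223, 0.0023853143111373393])
lip_line side [(0.59, [289.6, 191.0])]
lip_line top [(0.83, [288.4, 211.1])]
    (array([0.53168068, 0.082602  , 0.1323848 ]), [0.0015476466876961973, 0.0015476466876962222])
mark side []
mark top []
jar side [(0.62, [216.2, 195.1])]
jar top [(0.75, [223.9, 282.5])]
    (array([ 0.34537576,  0.26864299, -0.00607388]), [0.006280551122992159, 0.006280551122992164])
rack side [(0.94, [310.0, 285.4])]
rack top [(0.77, [370.1, 237.2]), (0.54, [288.6, 209.4])]
    (array([ 0.47668626, -0.14704241, -0.01286226]), [3.1227166418897344e-05, 3.122716641880111e-05])
stain_jar side []
stain_jar top []
dropper side []
dropper top []
```

View pics/side0.png

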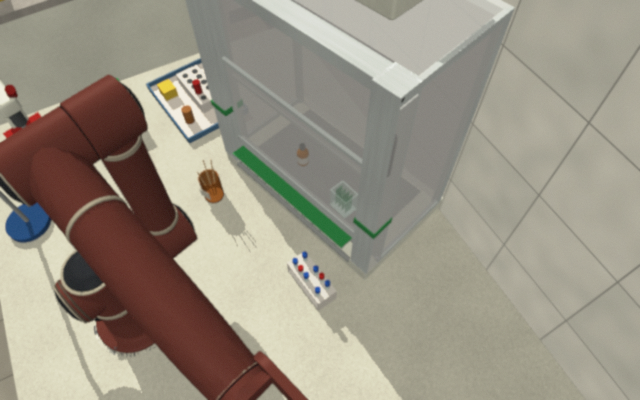

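View pics/top0.png

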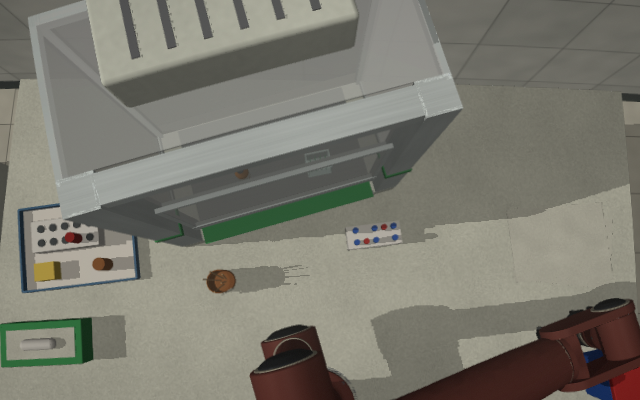

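The side view shows the green stripe from about (237,150) to (350,243), with bands near (222,107) and (372,228). In the top view the stripe runs from (205,235) to (372,190). Next I'll zoom in and fit the geometry.

```bash
python3 - <<'E'
from h import *
P={n:ctrl.get_image(n) for n in('side','top')}
import pickle;pickle.dump(P,open('P0.pkl','wb'))
for n,(x0,y0,x1,y1) in dict(side=(190,80,400,280),top=(140,150,420,260)).items():
    f=P[n]['frame'];hsv=cv2.cvtColor(f,cv2.COLOR_BGR2HSV)
    m=cv2.inRange(hsv,(45,90,40),(85,255,255))
    k,l,s,c=cv2.connectedComponentsWithStats(m)
    for i in range(1,k):
        if s[i,4]>15:
            pts=np.argwhere(l==i)[:,::-1].astype(np.float32)
            print(n,s[i],np.round(cv2.boxPoints(cv2.minAreaRect(pts)),1).tolist())
    c=f[y0:y1,x0:x1];z=min(800/c.shape[1],600/c.shape[0]);cv2.imwrite(f'pics/{n}z.png',cv2.resize(c,None,fx=z,fy=z,interpolation=cv2.INTER_CUBIC));print(z)
E
```

```text
side [212 101  21  14  80] [[209.39999389648438, 109.4000015258789], [212.0, 101.0], [232.8000030517578, 107.5999984741211], [230.10000610351562, 115.9000015258789]]
side [ 233  146  118  101 1882] [[231.8000030517578, 154.5], [240.8000030517578, 143.8000030517578], [350.70001220703125, 237.1999969482422], [341.70001220703125, 247.8000030517578]]
side [354 219  37  19 143] [[353.5, 236.5], [354.0, 219.0], [390.0, 220.0], [389.5, 237.5]]
3.0
top [382 167  29  11  62] [[381.29998779296875, 176.6999969482422], [382.0, 166.89999389648438], [410.1000061035156, 169.0], [409.29998779296875, 178.8000030517578]]
top [ 202  182  171   62 2713] [[201.60000610351562, 227.89999389648438], [368.20001220703125, 180.6999969482422], [372.5, 195.89999389648438], [205.89999389648438, 243.1999969482422]]
top [155 223  29  19  76] [[155.0, 241.0], [179.3000030517578, 222.8000030517578], [186.0, 231.6999969482422], [161.6999969482422, 250.0]]
top [   0  318   93   49 1933] [[-1.100000023841858, 322.1000061035156], [90.69999694824219, 317.79998779296875], [92.80000305175781, 362.70001220703125], [1.100000023841858, 367.1000061035156]]
2.857142857142857
```

View pics/sidez.png

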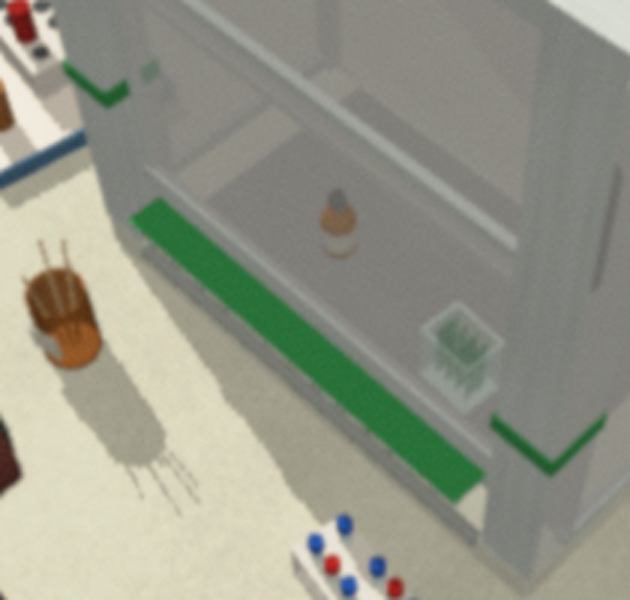

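View pics/topz.png

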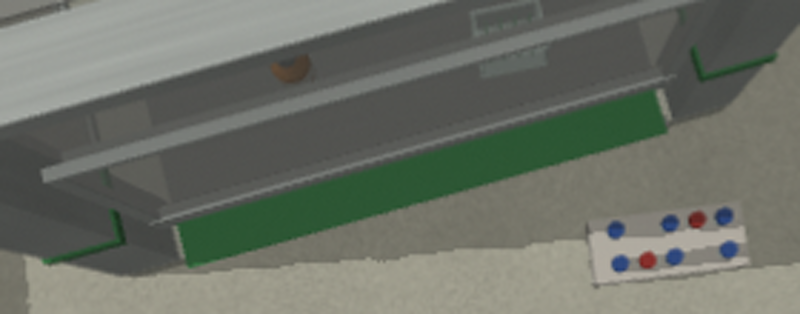

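```bash
cat > fit.py <<'E'
from h import *
import pickle
from scipy.optimize import least_squares
P=pickle.load(open('P0.pkl','rb'))
S=lambda a,b:(190+a/3-.33,80+b/3-.33)
T=lambda a,b:(140+a/2.857-.33,150+b/2.857-.33)
# (x,y,kind,dz)
fr,bk=-.0495,-.0065
obs=[('side',fr,.23,'s',S(132,217)),('side',bk,.23,'s',S(158,198)),('side',bk,-.23,'s',S(484,474)),('side',fr,-.23,'s',S(458,503)),
('top',fr,.23,'s',T(190,265)),('top',bk,.23,'s',T(178,227)),('top',bk,-.23,'s',T(657,90)),('top',fr,-.23,'s',T(666,130)),
('side',-.033,-.313,'m',S(550,467)),('side',-.033,-.247,'m',S(492,423)),('side',.033,-.313,'m',S(605,421)),
('side',-.033,.247,'m',S(108,100)),('side',-.033,.313,'m',S(65,70)),
('top',-.033,-.247,'m',T(701,77)),('top',-.033,-.313,'m',T(774,57)),('top',-.033,.247,'m',T(122,241)),('top',-.033,.313,'m',T(45,261))]
def W(v,x,y,z):
    c,s=np.cos(v[2]),np.sin(v[2]);return [v[0]+c*x-s*y,v[1]+s*x+c*y,z]
def pred(v,o):return proj(P[o[0]],[W(v,o[1],o[2],v[3]+.012 if o[3]=='s' else v[4])])[0]
if __name__=='__main__':
    f=lambda v:np.concatenate([pred(v,o)-o[4] for o in obs])
    r=least_squares(f,[.55,.1,.2,.12,.2],loss='soft_l1');v=r.x
    print(np.round(v,4),'yawdeg',np.degrees(v[2]));
    for o,e in zip(obs,f(v).reshape(-1,2)):print(o[:4],np.round(e,1))
    for n in P:
        rr=least_squares(lambda v:np.concatenate([pred(v,o)-o[4] for o in obs if o[0]==n]),v);print(n,np.round(rr.x,4))
    np.save('v.npy',v)
    for n in P:
        im=P[n]['frame'].copy();im=cv2.resize(im,None,fx=3,fy=3,interpolation=cv2.INTER_CUBIC)
        def pl(L,c):
            q=(proj(P[n],L)+.33)*3;cv2.polylines(im,[np.int32(q)],False,c,1)
        pl([W(v,a,b,v[3]+.012) for a,b in[(fr,.23),(bk,.23),(bk,-.23),(fr,-.23),(fr,.23)]],(0,0,255))
        for sg in(1,-1):
            for d in(-.01,.01):pl([W(v,a,sg*b,v[4]+d) for a,b in[(.033,.247),(-.033,.247),(-.033,.313),(.033,.313)]],(0,0,255))
            pl([W(v,-.03,sg*.25,0),W(v,-.03,sg*.31,0)],(255,0,0))
        x0,y0,x1,y1=dict(side=(190,80,400,280),top=(140,150,420,260))[n]
        cv2.imwrite(f'pics/{n}ov.png',im[y0*3:y1*3,x0*3:x1*3][:600,-800:])
E
python3 fit.py
```

```text
[0.5579 0.0939 0.2953 0.1085 0.2694] yawdeg 16.916828317913055
('side', -0.0495, 0.23, 's') [-1.1  0.9]
('side', -0.0065, 0.23, 's') [ 1.  -0.5]
('side', -0.0065, -0.23, 's') [1.1 0.1]
('side', -0.0495, -0.23, 's') [-1.1  0.4]
('top', -0.0495, 0.23, 's') [-0.7  0.3]
('top', -0.0065, 0.23, 's') [-0.4 -2.1]
('top', -0.0065, -0.23, 's') [-1.3 -0.9]
('top', -0.0495, -0.23, 's') [0.2 0.4]
('side', -0.033, -0.313, 'm') [0.8 1.6]
('side', -0.033, -0.247, 'm') [-0.4 -0.8]
('side', 0.033, -0.313, 'm') [ 0.6 -0.2]
('side', -0.033, 0.247, 'm') [-0.5  0.6]
('side', -0.033, 0.313, 'm') [-0.4 -1.1]
('top', -0.033, -0.247, 'm') [-0.4  0.5]
('top', -0.033, -0.313, 'm') [0.3 0.2]
('top', -0.033, 0.247, 'm') [ 0.5 -0.3]
('top', -0.033, 0.313, 'm') [0.5 0.3]
side [0.5594 0.097  0.2956 0.1046 0.2644]
top [0.5574 0.0935 0.2969 0.1044 0.2738]
```

View pics/sideov.png

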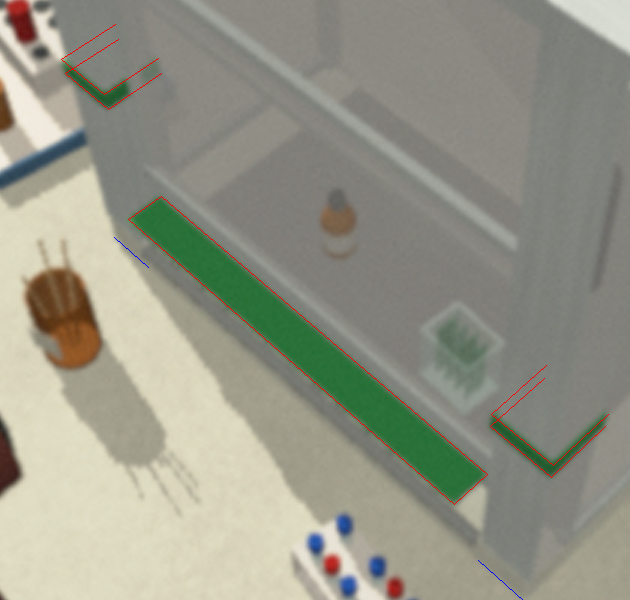

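View pics/topov.png

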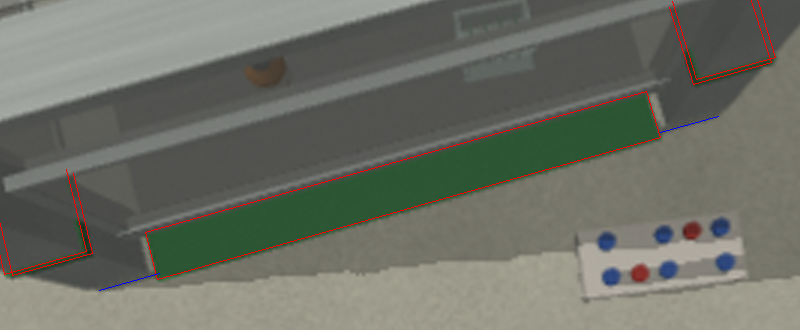

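Hood fit: origin (0.558, 0.094), yaw 0.295 rad, sash underside about 0.108 m, mark about 0.269 m. I'll start moving. The first moves also give me data to identify the arm's kinematics, so I can check how level the tool can get.

Call:
{"name": "carry_out", "arguments": {
  "series": [
    [0.3, 0.8, 0.5, 0, 0, 0, 0],
    [0.3, 0.8, 0.5, 0, 0, 0, 0],
    [0.3, 0.8, 0.5, 0, 0, 0, 0],
    [0.3, 0.8, 0.5, 0, 0, 0, 0]
  ],
  "grip_force": 40
}}

```text
t: 1.5
tool_pos: [0.2878, -0.4887, 0.2818]
tool_rot: [-3.071, -0.662, -0.0]
contact_force: [0.2, -0.1, 0.3]
opening: 0.0282
```

```bash
cat > log.py <<'E'
from h import *
import json
o=ctrl.get_obs();o={k:np.array(v).tolist() for k,v in o.items()}
open('log.jsonl','a').write(json.dumps(o)+'\n');print({k:np.round(o[k],3).tolist() for k in('t','q','tool_pos','tool_rot','contact_force')})
E
python3 log.py
```

```text
{'t': 1.5, 'q': [-1.17, -0.11, 1.689, 0.0, 1.563, -0.024], 'tool_pos': [0.288, -0.489, 0.282], 'tool_rot': [-3.071, -0.662, -0.0], 'contact_force': [0.241, -0.061, 0.329]}
```

Call:
{"name": "carry_out", "arguments": {
  "series": [
    [0.3, 0.9, 0.3, 0.8, -0.6, 0, 0],
    [0.3, 0.9, 0.3, 0.8, -0.6, 0, 0],
    [0.3, 0.9, 0.3, 0.8, -0.6, 0, 0],
    [0.3, 0.9, 0.3, 0.8, -0.6, 0, 0]
  ]
}}

```text
t: 1.9
tool_pos: [0.318, -0.3987, 0.3123]
tool_rot: [-2.781, -0.601, -0.44]
contact_force: [-0.2, 0.2, -0.6]
opening: 0.0002
```

```bash
python3 log.py
```

```text
{'t': 1.9, 'q': [-1.229, -0.161, 1.721, 0.343, 1.798, -0.042], 'tool_pos': [0.318, -0.399, 0.312], 'tool_rot': [-2.781, -0.601, -0.44], 'contact_force': [-0.187, 0.188, -0.638]}
```

```bash
cat > kin.py <<'E'
from h import *
import json
from scipy.spatial.transform import Rotation as Ro
from scipy.optimize import least_squares
def fk(q,k):
    b0,bx,d1,L1,ex,L2,Lt,ly,c=k
    z=lambda a:Ro.from_euler('z',a).as_matrix();y=lambda a:Ro.from_euler('y',a).as_matrix()
    A=z(q[0]+b0); p=A@[bx,0,d1]; A=A@y(q[1]);p=p+A@[0,ly,L1];A=A@y(q[2]);p=p+A@[ex,0,L2];pw=p
    A=A@z(q[3])@y(q[4])@z(q[5]+c); return p+A@[0,0,Lt],A,pw
def data():
    D=[dict(q=[-1.265,0.053,1.613,0,1.476,-.119],tool_pos=[.258,-.569,.231],tool_rot=[-3.069,-.662,0])]
    return D+[json.loads(l) for l in open('log.jsonl')]
def res(k,D):
    r=[]
    for d in D:
        p,A,_=fk(d['q'],k);r+=list((p-d['tool_pos'])*10);r+=list((A-Ro.from_rotvec(d['tool_rot']).as_matrix()).ravel())
    return np.array(r)
def fit():
    D=data();best=None
    for b in(0,.12):
        for c in(0,1.57,3.14,-1.57):
            r=least_squares(lambda k:np.concatenate([res(k,D),.003*(k-[0,0,.35,.4,0,.5,.25,0,c])]),[b,0,.35,.4,0,.5,.25,0,c])
            if best is None or r.cost<best.cost:best=r
    return best
if __name__=='__main__':
    r=fit();print(np.round(r.x,4),r.cost);
    for d in data():
        p,A,w=fk(d['q'],r.x);print(np.round(p-d['tool_pos'],4),np.round((A-Ro.from_rotvec(d['tool_rot']).as_matrix()).ravel(),3).max(),w)
    np.save('k.npy',r.x)
E
python3 kin.py
```

```text
[2.8000e-03 2.0000e-04 2.2980e-01 4.1370e-01 7.4900e-02 6.0830e-01
 2.7960e-01 7.2800e-02 1.5735e+00] 7.4918737383573925e-06
[-0.0002 -0.0001  0.    ] 0.002 [ 0.25786406 -0.56916167  0.51057496]
[ 0.0002  0.0001 -0.    ] -0.0 [ 0.28793749 -0.48859758  0.56130502]
[-0.  0.  0.] 0.001 [ 0.25218735 -0.48649097  0.56951485]
```

```bash
cat > ik.py <<'E'
from kin import *
k=np.load('k.npy');lo=np.array([-3.01,-1.01,.06,-1.02,.09,-3.14]);hi=np.array([3.01,2.22,2.58,4.17,2.62,3.14])
v=np.load('v.npy')
def H(x,y):
    c,s=np.cos(v[2]),np.sin(v[2]);return np.array([v[0]+c*x-s*y,v[1]+s*x+c*y])
def ik(p,f,roll_y,q0=None):
    zt=np.array(f)/np.linalg.norm(f);yt=np.array(roll_y,float);yt-=zt*(yt@zt);yt/=np.linalg.norm(yt)
    R=np.stack([np.cross(yt,zt),yt,zt],1);best=None
    for s in ([q0] if q0 is not None else [[0,-.5,2,a,b,c] for a in(-.5,.5,3.1) for b in(.5,1.5) for c in(-1.6,0,1.6)]):
        g=lambda q:np.concatenate([(fk(q,k)[0]-p)*5,(fk(q,k)[1]-R).ravel()])
        r=least_squares(g,np.clip(s,lo+1e-3,hi-1e-3),bounds=(lo,hi))
        if best is None or r.cost<best.cost:best=r
    return best
if __name__=='__main__':
    hy=0.0
    for yaw in(0,.3,.6,-.3,-.6,.9):
      for tilt in(0,.2,.35,.5):
        xy=H(-.022,hy);f=[np.cos(yaw)*np.cos(tilt),np.sin(yaw)*np.cos(tilt),-np.sin(tilt)]
        for nm,ry in(('horiz',[-np.sin(yaw),np.cos(yaw),0]),('vert',[0,0,1])):
          out=[]
          for z in(.085,.24):
            r=ik([*xy,z],f,ry);out.append((round(r.cost,5),np.round(r.x,2).tolist() if r.cost<1e-4 else None))
          print(yaw,tilt,nm,out)
E
python3 ik.py
```

```text
0 0 horiz [(np.float64(0.0), [0.05, 0.02, 2.57, 3.21, 1.02, 1.53]), (np.float64(0.01237), None)]
0 0 vert [(np.float64(0.0), [0.05, 0.02, 2.57, 3.21, 1.02, 3.1]), (np.float64(0.01237), None)]
0 0.2 horiz [(np.float64(0.00229), None), (np.float64(0.00443), None)]
0 0.2 vert [(np.float64(0.00229), None), (np.float64(0.00443), None)]
0 0.35 horiz [(np.float64(0.00198), None), (np.float64(0.0), [0.05, -0.85, 2.58, -0.25, 0.2, -1.31])]
0 0.35 vert [(np.float64(0.00198), None), (np.float64(0.0), [0.05, -0.85, 2.58, -0.25, 0.2, 0.26])]
0 0.5 horiz [(np.float64(0.00015), None), (np.float64(0.0), [0.05, -0.82, 2.49, -0.11, 0.4, -1.44])]
0 0.5 vert [(np.float64(0.00015), None), (np.float64(0.0), [0.05, -0.82, 2.49, -0.11, 0.4, 0.13])]
0.3 0 horiz [(np.float64(0.0), [-0.26, 0.02, 2.58, 2.51, 1.11, 1.88]), (np.float64(0.01421), None)]
0.3 0 vert [(np.float64(0.0), [-0.26, 0.02, 2.58, 2.51, 1.11, -2.83]), (np.float64(0.01421), None)]
0.3 0.2 horiz [(np.float64(0.00295), None), (np.float64(0.00498), None)]
0.3 0.2 vert [(np.float64(0.00295), None), (np.float64(0.00498), None)]
0.3 0.35 horiz [(np.
[... 3263 characters left out ...]
.53, -0.34, 2.35, 1.45, 1.35, 2.73])]
0.9 0.2 vert [(np.float64(0.0), [-0.53, 0.07, 2.34, 1.54, 1.32, -2.39]), (np.float64(0.0), [-0.53, -0.34, 2.35, 1.45, 1.35, -1.98])]
0.9 0.35 horiz [(np.float64(0.0), [-0.5, -0.04, 2.35, 1.42, 1.21, 2.47]), (np.float64(0.0), [-0.5, -0.41, 2.32, 1.29, 1.3, 2.87])]
0.9 0.35 vert [(np.float64(0.0), [-0.5, -0.04, 2.35, 1.42, 1.21, -2.25]), (np.float64(0.0), [-0.5, -0.41, 2.32, 1.29, 1.3, -1.84])]
0.9 0.5 horiz [(np.float64(0.0), [-0.45, -0.13, 2.34, 1.26, 1.12, 2.63]), (np.float64(0.0), [-0.45, -0.44, 2.27, 1.12, 1.26, 3.01])]
0.9 0.5 vert [(np.float64(0.0), [-0.45, -0.13, 2.34, 1.26, 1.12, -2.08]), (np.float64(0.0), [-0.45, -0.44, 2.27, 1.12, 1.26, -1.71])]
```

```bash
cat > plan.py <<'E'
from ik import *
from scipy.spatial.transform import Rotation as Ro
P0=np.array([.477,-.147])
# rack corners: yaw from top image: refine by trace
import pickle
P=pickle.load(open('P0.pkl','rb'))
T=lambda a,b:(140+a/2.857-.33,150+b/2.857-.33)
def onz(p,uv,z):
    o,d=ray(p,uv);return (o+d*(z-o[2])/d[2])[:2]
if __name__=='__main__':
    for c,z in(((597,286),.0),((748,263),0.),((588,225),.06),((742,204),.06)):print('rack corner',onz(P['top'],T(*c),z))
    R0=Ro.from_rotvec(data()[-1]['tool_rot']).as_matrix();print(np.round(R0,2))
    for hy in(.02,.05,.08):
      for yaw in(.5,.6,.7,.8):
        for tilt in(.15,.25):
          xy=H(-.022,hy);f=[np.cos(yaw)*np.cos(tilt),np.sin(yaw)*np.cos(tilt),-np.sin(tilt)]
          out=[]
          for z in(.08,.25):
            r=ik([*xy,z],f,[np.sin(yaw),-np.cos(yaw),0],[-.45,-.11,2.51,1.84,1.07,-.85]);out.append((round(r.cost,5),np.round(r.x,2).tolist()))
          r2=ik([*H(-.11,hy),.08],f,[np.sin(yaw),-np.cos(yaw),0],[-.45,-.11,2.51,1.84,1.07,-.85])
          print(hy,yaw,tilt,out,'pre',round(r2.cost,5),np.round(r2.x,2))
E
python3 plan.py
```

```text
rack corner [ 0.43864262 -0.0842364 ]
rack corner [ 0.46401387 -0.23632955]
rack corner [ 0.49408035 -0.07128095]
rack corner [ 0.51698526 -0.22074675]
[[ 0.87  0.44  0.24]
 [ 0.36 -0.88  0.31]
 [ 0.34 -0.19 -0.92]]
0.02 0.5 0.15 [(np.float64(0.0), [-0.35, -0.11, 2.57, 2.08, 1.01, -0.98]), (np.float64(0.00075), [-0.35, -0.72, 2.58, 1.62, 0.85, -0.25])] pre 0.0372 [-0.62  0.02  2.58  1.83  1.32 -1.03]
0.02 0.5 0.25 [(np.float64(0.0), [-0.33, -0.22, 2.58, 1.96, 0.88, -0.83]), (np.float64(0.0), [-0.33, -0.79, 2.57, 1.43, 0.81, -0.06])] pre 0.04729 [-0.6  -0.12  2.58  1.7   1.2  -0.84]
0.02 0.6 0.15 [(np.float64(0.0), [-0.4, -0.06, 2.52, 1.94, 1.1, -0.94]), (np.float64(0.0), [-0.4, -0.67, 2.56, 1.6, 0.98, -0.29])] pre 0.01856 [-0.66 -0.04  2.58  1.7   1.35 -0.97]
0.02 0.6 0.25 [(np.float64(0.0), [-0.39, -0.16, 2.54, 1.83, 0.99, -0.8]), (np.float64(0.0), [-0.39, -0.7, 2.53, 1.44, 0.95, -0.14])] pre 0.02481 [-0.64 -0.16  2.58  1.6   1.25 -0.81]
0.02 0.7 0.15 [(np.float64(0.0), [-0.45, -0.01, 2.47, 1.82, 1.19, -0.91]), (np.float64(0.0), [-0.45, -0.57, 2.5, 1.58, 1.12, -0.34])] pre 0.00578 [
[... 2873 characters left out ...]
-0.29, -0.07, 2.54, 1.95, 1.1, -0.94]), (np.float64(0.0), [-0.29, -0.69, 2.57, 1.6, 0.97, -0.28])] pre 0.02598 [-0.52 -0.02  2.58  1.73  1.35 -0.99]
0.08 0.7 0.25 [(np.float64(0.0), [-0.28, -0.18, 2.55, 1.84, 0.98, -0.8]), (np.float64(0.0), [-0.28, -0.73, 2.54, 1.44, 0.94, -0.13])] pre 0.03377 [-0.5  -0.14  2.58  1.62  1.24 -0.82]
0.08 0.8 0.15 [(np.float64(0.0), [-0.34, -0.02, 2.48, 1.83, 1.18, -0.92]), (np.float64(0.0), [-0.34, -0.59, 2.52, 1.58, 1.11, -0.33])] pre 0.01038 [-0.55 -0.06  2.58  1.63  1.38 -0.93]
0.08 0.8 0.25 [(np.float64(0.0), [-0.32, -0.12, 2.5, 1.73, 1.08, -0.79]), (np.float64(0.0), [-0.32, -0.63, 2.49, 1.44, 1.07, -0.2])] pre 0.01489 [-0.53 -0.18  2.58  1.53  1.29 -0.79]
```

```bash
cat > srch.py <<'E'
from ik import *
c=np.array([[.4386,-.0842],[.464,-.2363],[.4941,-.0713],[.517,-.2207]]).mean(0);a=np.arctan2(-.2363+.0842,.464-.4386)
ux=np.array([np.cos(a),np.sin(a)]);uy=np.array([-ux[1],ux[0]])
def dbox(X,cen,u,w,hx,hy,z0,z1):
    d=X[:2]-cen;q=np.array([abs(d@u)-hx,abs(d@w)-hy,max(z0-X[2],X[2]-z1)]);return np.linalg.norm(np.maximum(q,0))
hu=np.array([np.cos(v[2]),np.sin(v[2])]);hw=np.array([-hu[1],hu[0]])
def clear(p,f,yt):
    xt=np.cross(yt,f);m=[9,9]
    for s in(.073,.1,.13,.16,.2):   # body box corners/edges
        for i in(-.0425,-.02,.02,.0425):
            for j in(-.0425,-.02,.02,.0425):
                X=p-np.array(f)*s+xt*i+np.array(yt)*j
                m[0]=min(m[0],dbox(X,c,ux,uy,.075,.031,0,.093),X[2]);m[1]=min(m[1],dbox(X,H(-.0245,0),hu,hw,.0245,.23,v[3],v[3]+.2))
    return m
def F(yaw,tilt):return np.array([np.cos(yaw)*np.cos(tilt),np.sin(yaw)*np.cos(tilt),-np.sin(tilt)])
def test(hx,hy,z,yaw,tilt,q0=[-.45,-.11,2.51,1.84,1.07,-.85]):
    p=np.array([*H(hx,hy),z]);f=F(yaw,tilt);yt=np.array([np.sin(yaw),-np.cos(yaw),0]);r=ik(p,f,yt,q0);q=r.x
    w=fk(q,k)[2]
    return r.cost,q,min(np.min(q-lo),np.min(hi-q)),clear(p,f,yt),w
if __name__=='__main__':
    for nm,hx,z in(('pre',-.085,.075),('con',-.03,.08),('up',-.03,.24)):
      for hy in(-.02,.02,.05,.08):
        for yaw in(.6,.8,1.,1.2):
          for tilt in(.1,.25,.4):
            co,q,m,cl,w=test(hx,hy,z,yaw,tilt)
            if co<1e-5 and min(cl)>.008 and m>.02:print(nm,hy,yaw,tilt,'marg',round(m,3),np.round(cl,3),np.round(q,2),np.round(w,2))
E
python3 srch.py
```

```text
pre -0.02 0.8 0.1 marg 0.118 [0.018 0.075] [-0.71  0.06  2.46  1.57  1.45 -0.95] [ 0.29 -0.15  0.1 ]
pre -0.02 0.8 0.25 marg 0.09 [0.017 0.068] [-0.68 -0.09  2.49  1.46  1.33 -0.8 ] [ 0.29 -0.14  0.14]
pre -0.02 0.8 0.4 marg 0.08 [0.019 0.06 ] [-0.64 -0.23  2.5   1.33  1.22 -0.63] [ 0.3  -0.13  0.18]
pre 0.02 0.8 0.1 marg 0.053 [0.04  0.075] [-0.63  0.    2.53  1.63  1.41 -0.96] [ 0.28 -0.11  0.1 ]
pre 0.02 0.8 0.25 marg 0.022 [0.052 0.068] [-0.61 -0.17  2.56  1.52  1.28 -0.79] [ 0.28 -0.11  0.14]
pre 0.02 1.0 0.1 marg 0.183 [0.021 0.061] [-0.64  0.12  2.4   1.46  1.53 -0.95] [ 0.32 -0.15  0.1 ]
pre 0.02 1.0 0.25 marg 0.155 [0.021 0.054] [-0.62 -0.02  2.42  1.37  1.42 -0.82] [ 0.32 -0.14  0.14]
pre 0.02 1.0 0.4 marg 0.143 [0.022 0.047] [-0.58 -0.15  2.44  1.26  1.32 -0.68] [ 0.33 -0.13  0.18]
pre 0.05 1.0 0.1 marg 0.137 [0.04  0.061] [-0.58  0.08  2.44  1.51  1.49 -0.95] [ 0.31 -0.12  0.1 ]
pre 0.05 1.0 0.25 marg 0.109 [0.047 0.054] [-0.56 -0.07  2.47  1.41  1.38 -0.81] [ 0.32 -0.11  0.14]
pre 0.05 1.0 0.4 marg 0.097 [0.048 0.047] [-0.52 -0.21  2.48  1.29  1.28 -0.65] [ 0.32 -0.1   0
[... 2805 characters left out ...]
  0.27]
up 0.02 0.8 0.25 marg 0.135 [0.149 0.013] [-0.48 -0.52  2.45  1.43  1.21 -0.29] [ 0.33 -0.09  0.31]
up 0.05 0.6 0.4 marg 0.054 [0.187 0.017] [-0.29 -0.8   2.53  1.18  0.88  0.12] [ 0.3  -0.01  0.35]
up 0.05 0.8 0.1 marg 0.067 [0.135 0.02 ] [-0.43 -0.51  2.51  1.62  1.22 -0.43] [ 0.32 -0.07  0.27]
up 0.05 0.8 0.25 marg 0.097 [0.161 0.013] [-0.41 -0.59  2.48  1.43  1.15 -0.25] [ 0.33 -0.06  0.31]
up 0.08 0.6 0.4 marg 0.033 [0.208 0.017] [-0.2  -0.84  2.55  1.15  0.81  0.2 ] [0.29 0.02 0.35]
up 0.08 0.8 0.1 marg 0.032 [0.149 0.02 ] [-0.36 -0.57  2.55  1.65  1.15 -0.41] [ 0.31 -0.04  0.27]
up 0.08 0.8 0.25 marg 0.064 [0.175 0.013] [-0.34 -0.65  2.52  1.44  1.09 -0.21] [ 0.32 -0.03  0.31]
```

```bash
python3 kin.py|head -1; cat > path.py <<'E'
from srch import *
o=ctrl.get_obs();p0=np.array(o['tool_pos']);R0=Ro.from_rotvec(o['tool_rot']);q=np.array(o['q'])
def tgt(hx,hy,z,yaw,tilt):
    f=F(yaw,tilt);yt=np.array([np.sin(yaw),-np.cos(yaw),0]);return np.array([*H(hx,hy),z]),Ro.from_matrix(np.stack([np.cross(yt,f),yt,f],1))
if __name__=='__main__':
    p1,R1=tgt(-.085,0,.25,.8,.2);w=(R1*R0.inv()).as_rotvec();print('dp',(p1-p0)/.025,'w',w/.1)
    for i in range(1,13):
        s=i/12;p=p0+s*(p1-p0);R=Ro.from_rotvec(w*s)*R0;M=R.as_matrix();r=ik(p,M[:,2],M[:,1],q);q=r.x
        print(i,round(r.cost,6),np.round(q,2),np.round(p,2),round(min(np.min(q-lo),np.min(hi-q)),3))
    for z in(.2,.15,.1,.075):
        p,R=tgt(-.085,0,z,.8,.2);M=R.as_matrix();r=ik(p,M[:,2],M[:,1],q);q=r.x;print(z,round(r.cost,6),np.round(q,2),round(min(np.min(q-lo),np.min(hi-q)),3))
    for hx,hy,z in((-.03,.03,.075),(-.03,.03,.25)):
        p,R=tgt(hx,hy,z,.8,.2);M=R.as_matrix();r=ik(p,M[:,2],M[:,1],q);q=r.x;print(p,round(r.cost,6),np.round(q,2),round(min(np.min(q-lo),np.min(hi-q)),3))
E
python3 path.py
```

```text
[2.8000e-03 2.0000e-04 2.2980e-01 4.1370e-01 7.4900e-02 6.0830e-01
dp [ 6.34528018 18.71480668 -2.49349987] w [ 4.55795213 -9.18982305  2.14310413]
1 0.0 [-1.22 -0.23  1.8   0.43  1.79 -0.05] [ 0.33 -0.36  0.31] 0.779
2 0.0 [-1.21 -0.29  1.88  0.51  1.79 -0.06] [ 0.34 -0.32  0.3 ] 0.7
3 0.0 [-1.19 -0.35  1.96  0.59  1.78 -0.07] [ 0.36 -0.28  0.3 ] 0.621
4 0.0 [-1.17 -0.41  2.04  0.68  1.78 -0.07] [ 0.37 -0.24  0.29] 0.544
5 0.0 [-1.14 -0.47  2.11  0.76  1.76 -0.08] [ 0.38 -0.2   0.29] 0.467
6 0.0 [-1.1  -0.53  2.19  0.85  1.74 -0.08] [ 0.4  -0.16  0.28] 0.392
7 0.0 [-1.06 -0.58  2.26  0.93  1.71 -0.09] [ 0.41 -0.13  0.28] 0.318
8 0.0 [-1.   -0.63  2.33  1.02  1.68 -0.1 ] [ 0.42 -0.09  0.27] 0.248
9 0.0 [-0.94 -0.67  2.4   1.11  1.63 -0.12] [ 0.44 -0.05  0.27] 0.183
10 0.0 [-0.86 -0.69  2.45  1.2   1.56 -0.15] [ 0.45 -0.01  0.26] 0.125
11 0.0 [-0.76 -0.7   2.5   1.3   1.49 -0.19] [0.46 0.03 0.26] 0.078
12 0.0 [-0.66 -0.67  2.53  1.41  1.4  -0.27] [0.48 0.07 0.25] 0.046
0.2 0.0 [-0.66 -0.54  2.56  1.44  1.38 -0.42] 0.024
0.15 0.0 [-0.66 -0.38  2.56  1.47  1.36 -0.59] 0.024
0.1 0.0 [-0.66 -0.18  2.54  1.51  1.35 -0.76] 0.045
0.075 0.0 [-0.66 -0.08  2.52  1.53  1.34 -0.85] 0.063
[0.52049912 0.11387082 0.075     ] 0.0 [-0.46 -0.01  2.45  1.68  1.22 -0.86] 0.131
[0.52049912 0.11387082 0.25      ] 0.0 [-0.46 -0.55  2.46  1.48  1.22 -0.3 ] 0.116
```

Call:
{"name": "carry_out", "arguments": {
  "series": [
    [0.26, 0.78, -0.1, 0.19, -0.38, 0.09, 0],
    [0.26, 0.78, -0.1, 0.19, -0.38, 0.09, 0],
    [0.26, 0.78, -0.1, 0.19, -0.38, 0.09, 0],
    [0.26, 0.78, -0.1, 0.19, -0.38, 0.09, 0],
    [0.26, 0.78, -0.1, 0.19, -0.38, 0.09, 0],
    [0.26, 0.78, -0.1, 0.19, -0.38, 0.09, 0],
    [0.26, 0.78, -0.1, 0.19, -0.38, 0.09, 0],
    [0.26, 0.78, -0.1, 0.19, -0.38, 0.09, 0],
    [0.26, 0.78, -0.1, 0.19, -0.38, 0.09, 0],
    [0.26, 0.78, -0.1, 0.19, -0.38, 0.09, 0],
    [0.26, 0.78, -0.1, 0.19, -0.38, 0.09, 0],
    [0.26, 0.78, -0.1, 0.19, -0.38, 0.09, 0]
  ]
}}

```text
t: 3.1
tool_pos: [0.3957, -0.1648, 0.2813]
tool_rot: [-2.427, -0.738, -1.059]
contact_force: [0.9, -0.4, -0.3]
opening: 0.0003
```

```bash
python3 log.py; python3 kin.py; python3 path.py
```

```text
{'t': 3.1, 'q': [-1.104, -0.512, 2.173, 0.841, 1.745, -0.086], 'tool_pos': [0.396, -0.165, 0.281], 'tool_rot': [-2.427, -0.738, -1.059], 'contact_force': [0.854, -0.403, -0.283]}
[ 8.0000e-04 -6.0000e-04  2.4000e-01  4.2570e-01  9.7100e-02  6.1050e-01
  2.7940e-01  7.4000e-02  1.5715e+00] 1.0051040526120922e-05
[-0.0003 -0.0001  0.    ] 0.002 [ 0.25777298 -0.56919196  0.51040644]
[ 0.0002  0.0001 -0.    ] -0.0 [ 0.28795189 -0.48857959  0.56117167]
[0.0001 0.     0.    ] -0.0 [ 0.25217265 -0.4862746   0.56933987]
[-0. -0. -0.] -0.0 [ 0.24168676 -0.31495611  0.45964037]
dp [ 3.23478159  9.35731155 -1.2526301 ] w [ 2.30573021 -4.63860396  1.06421412]
1 0.0 [-1.08 -0.54  2.21  0.88  1.73 -0.09] [ 0.4  -0.15  0.28] 0.371
2 0.0 [-1.06 -0.56  2.24  0.93  1.72 -0.09] [ 0.41 -0.13  0.28] 0.336
3 0.0 [-1.03 -0.58  2.28  0.97  1.7  -0.1 ] [ 0.42 -0.11  0.27] 0.302
4 0.0 [-1.01 -0.61  2.31  1.02  1.68 -0.1 ] [ 0.42 -0.09  0.27] 0.269
5 0.0 [-0.97 -0.62  2.34  1.06  1.65 -0.11] [ 0.43 -0.07  0.27] 0.237
6 0.0 [-0.94 -0.64  2.37  1.11  1.63 -0.12] [ 0.44 -0.05  0.27] 0.206
7 0.0 [-0.9  -0.65  2.4   1.15  1.6  -0.14] [ 0.44 -0.03  0.26] 0.178
8 0.0 [-0.86 -0.66  2.43  1.2   1.56 -0.16] [ 0.45 -0.01  0.26] 0.151
9 0.0 [-0.81 -0.66  2.45  1.25  1.52 -0.18] [0.46 0.01 0.26] 0.128
10 0.0 [-0.77 -0.65  2.47  1.3   1.49 -0.21] [0.46 0.03 0.26] 0.107
11 0.0 [-0.71 -0.64  2.49  1.36  1.44 -0.25] [0.47 0.05 0.25] 0.091
12 0.0 [-0.66 -0.61  2.5   1.41  1.4  -0.29] [0.48 0.07 0.25] 0.078
0.2 0.0 [-0.66 -0.48  2.52  1.44  1.38 -0.45] 0.062
0.15 0.0 [-0.66 -0.31  2.51  1.47  1.36 -0.61] 0.066
0.1 0.0 [-0.66 -0.11  2.49  1.51  1.35 -0.79] 0.09
0.075 0.0 [-0.66 -0.01  2.47  1.53  1.34 -0.87] 0.109
[0.52049912 0.11387082 0.075     ] 0.0 [-0.47  0.05  2.41  1.68  1.22 -0.88] 0.174
[0.52049912 0.11387082 0.25      ] 0.0 [-0.47 -0.5   2.43  1.49  1.22 -0.32] 0.146
```

Updating the kinematic model with the new data left more joint margin. Continuing.

Call:
{"name": "carry_out", "arguments": {
  "series": [
    [0.27, 0.78, -0.1, 0.19, -0.39, 0.09, 0],
    [0.27, 0.78, -0.1, 0.19, -0.39, 0.09, 0],
    [0.27, 0.78, -0.1, 0.19, -0.39, 0.09, 0],
    [0.27, 0.78, -0.1, 0.19, -0.39, 0.09, 0],
    [0.27, 0.78, -0.1, 0.19, -0.39, 0.09, 0],
    [0.27, 0.78, -0.1, 0.19, -0.39, 0.09, 0],
    [0.27, 0.78, -0.1, 0.19, -0.39, 0.09, 0],
    [0.27, 0.78, -0.1, 0.19, -0.39, 0.09, 0],
    [0.27, 0.78, -0.1, 0.19, -0.39, 0.09, 0],
    [0.27, 0.78, -0.1, 0.19, -0.39, 0.09, 0],
    [0.27, 0.78, -0.1, 0.19, -0.39, 0.09, 0],
    [0.27, 0.78, -0.1, 0.19, -0.39, 0.09, 0]
  ]
}}

```text
t: 4.3
tool_pos: [0.4768, 0.0693, 0.2514]
tool_rot: [-1.943, -0.828, -1.595]
contact_force: [-1.3, 0.8, 0.3]
opening: 0.0004
```

```bash
python3 log.py; python3 kin.py|head -2; python3 path.py|sed -n '1p;13,20p'
python3 - <<'E'
from h import *
import pickle
P={n:ctrl.get_image(n) for n in('side','top')}
pickle.dump(P,open('P1.pkl','wb'))
cv2.imwrite('pics/both1.png',cv2.resize(np.vstack([P['side']['frame'],P['top']['frame']]),None,fx=.75,fy=.75,interpolation=cv2.INTER_AREA))
E
```

```text
{'t': 4.3, 'q': [-0.658, -0.617, 2.502, 1.414, 1.404, -0.295], 'tool_pos': [0.477, 0.069, 0.251], 'tool_rot': [-1.943, -0.828, -1.595], 'contact_force': [-1.304, 0.824, 0.274]}
[ 5.0000e-04 -2.0000e-04  2.3890e-01  4.2580e-01  9.6100e-02  6.1000e-01
  2.7940e-01  7.4100e-02  1.5712e+00] 1.1400101761949949e-05
dp [-0.00593016 -0.00360667 -0.0556252 ] w [ 0.03046232  0.04936016 -0.00580045]
12 0.0 [-0.66 -0.61  2.5   1.41  1.4  -0.29] [0.48 0.07 0.25] 0.078
0.2 0.0 [-0.66 -0.48  2.52  1.44  1.38 -0.44] 0.06
0.15 0.0 [-0.66 -0.31  2.52  1.47  1.36 -0.61] 0.064
0.1 0.0 [-0.66 -0.12  2.49  1.51  1.35 -0.79] 0.088
0.075 0.0 [-0.66 -0.01  2.47  1.53  1.35 -0.87] 0.107
[0.52049912 0.11387082 0.075     ] 0.0 [-0.47  0.05  2.41  1.68  1.22 -0.88] 0.172
[0.52049912 0.11387082 0.25      ] 0.0 [-0.47 -0.5   2.43  1.48  1.22 -0.32] 0.146
```

View pics/both1.png

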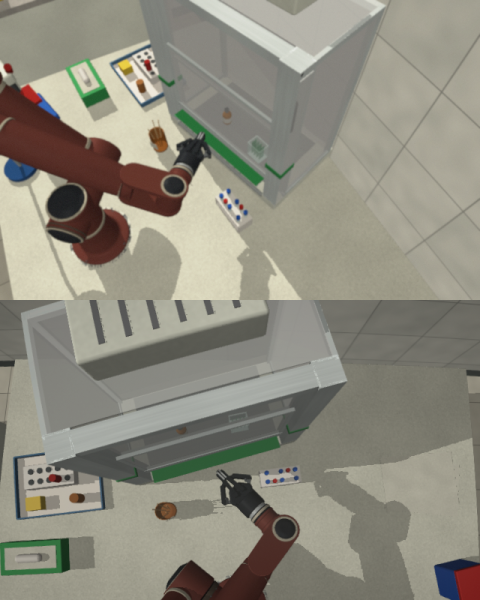

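Side view: the gripper stands in front of the lip, tip near (200,135) in this picture, clear of jar and rack. In the top view the tips are near (222,475), between jar and rack. Descending next, then inserting.

Call:
{"name": "carry_out", "arguments": {
  "series": [
    [0, 0, -0.5, 0, 0, 0, 0],
    [0, 0, -0.7, 0, 0, 0, 0],
    [0, 0, -0.7, 0, 0, 0, 0],
    [0, 0, -0.7, 0, 0, 0, 0],
    [0, 0, -0.7, 0, 0, 0, 0],
    [0, 0, -0.7, 0, 0, 0, 0],
    [0, 0, -0.7, 0, 0, 0, 0],
    [0, 0, -0.7, 0, 0, 0, 0],
    [0, 0, -0.7, 0, 0, 0, 0],
    [0, 0, -0.6, 0, 0, 0, 0],
    [0, 0, -0.3, 0, 0, 0, 0],
    [0, 0, 0, 0, 0, 0, 0]
  ]
}}

```text
t: 5.6
tool_pos: [0.4767, 0.0677, 0.0758]
tool_rot: [-1.946, -0.824, -1.591]
contact_force: [0.7, -0.5, 0.2]
opening: 0.0
```

```bash
python3 log.py
python3 - <<'E'
from h import *
P={n:ctrl.get_image(n) for n in('side','top')}
a=cv2.resize(P['side']['frame'][100:300,150:400],(750,600));cv2.imwrite('pics/s2.png',a)
a=cv2.resize(P['top']['frame'][140:340,180:430],(750,600));cv2.imwrite('pics/t2.png',a)
E
```

```text
{'t': 5.6, 'q': [-0.662, -0.017, 2.474, 1.527, 1.347, -0.872], 'tool_pos': [0.477, 0.068, 0.076], 'tool_rot': [-1.946, -0.824, -1.591], 'contact_force': [0.711, -0.535, 0.186]}
```

View pics/s2.png

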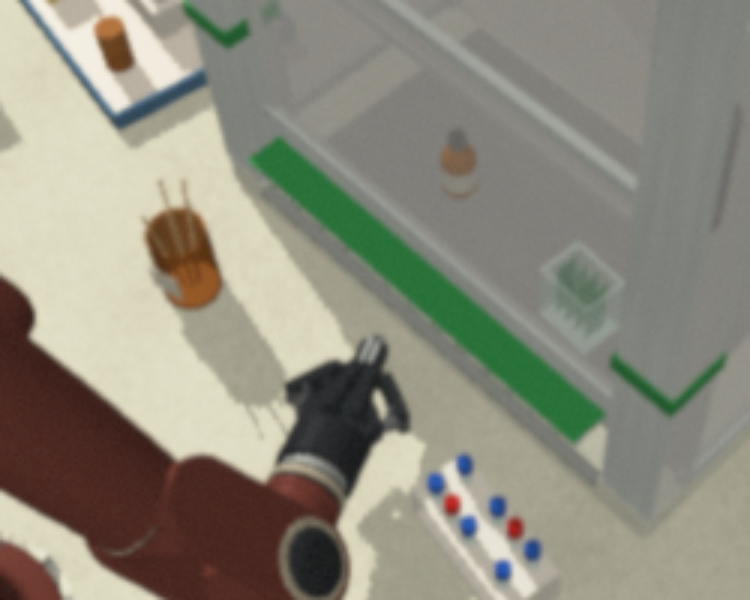

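View pics/t2.png

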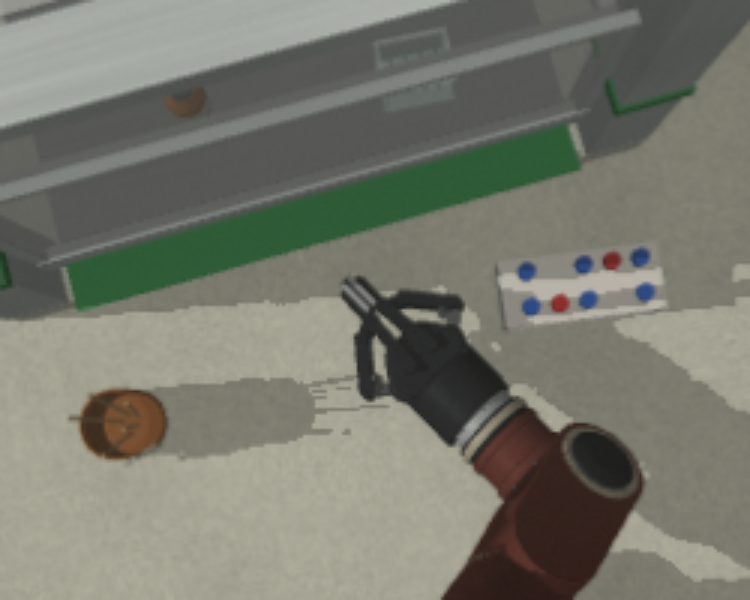

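Shut, the fingers' knuckles bulge sideways: in the top view, around (455,300) and (370,380). One would get close to the lip. I'll roll the tool 90° about its axis here in the clear, so the knuckles lie above and below.

Call:
{"name": "carry_out", "arguments": {
  "series": [
    [0, 0, 0, 0.67, 0.69, -0.2, 0],
    [0, 0, 0, 0.67, 0.69, -0.2, 0],
    [0, 0, 0, 0.67, 0.69, -0.2, 0],
    [0, 0, 0, 0.67, 0.69, -0.2, 0],
    [0, 0, 0, 0.67, 0.69, -0.2, 0],
    [0, 0, 0, 0.67, 0.69, -0.2, 0],
    [0, 0, 0, 0.67, 0.69, -0.2, 0],
    [0, 0, 0, 0.67, 0.69, -0.2, 0],
    [0, 0, 0, 0.67, 0.69, -0.2, 0],
    [0, 0, 0, 0.67, 0.69, -0.2, 0],
    [0, 0, 0, 0.67, 0.69, -0.2, 0],
    [0, 0, 0, 0.67, 0.69, -0.2, 0]
  ]
}}

```text
t: 6.9
tool_pos: [0.4772, 0.0679, 0.0774]
tool_rot: [-1.82, 0.351, -0.835]
contact_force: [0.7, -0.6, 0.4]
opening: -0.0001
```

Call:
{"name": "carry_out", "arguments": {
  "series": [
    [0, 0, 0, 0.67, 0.69, -0.2, 0],
    [0, 0, 0, 0.67, 0.69, -0.2, 0],
    [0, 0, 0, 0.67, 0.69, -0.2, 0],
    [0, 0, 0, 0.67, 0.69, -0.2, 0],
    [0, 0, 0, 0, 0, 0, 0]
  ]
}}

```text
t: 7.4
tool_pos: [0.4771, 0.068, 0.0773]
tool_rot: [-1.678, 0.68, -0.562]
contact_force: [0.2, 0.7, -0.7]
opening: -0.0003
```

```bash
python3 log.py
python3 - <<'E'
from h import *
from scipy.spatial.transform import Rotation as Ro
print(np.round(Ro.from_rotvec(ctrl.get_obs()['tool_rot']).as_matrix(),3))
P={n:ctrl.get_image(n) for n in('side','top')}
a=cv2.resize(P['top']['frame'][140:340,180:430],(750,600));cv2.imwrite('pics/t3.png',a)
E
```

```text
{'t': 7.4, 'q': [-0.659, -0.031, 2.478, 1.527, 1.339, 0.705], 'tool_pos': [0.477, 0.068, 0.077], 'tool_rot': [-1.678, 0.68, -0.562], 'contact_force': [0.199, 0.673, -0.653]}
[[ 0.714 -0.138  0.686]
 [-0.7   -0.15   0.698]
 [ 0.007 -0.979 -0.204]]
```

View pics/t3.png

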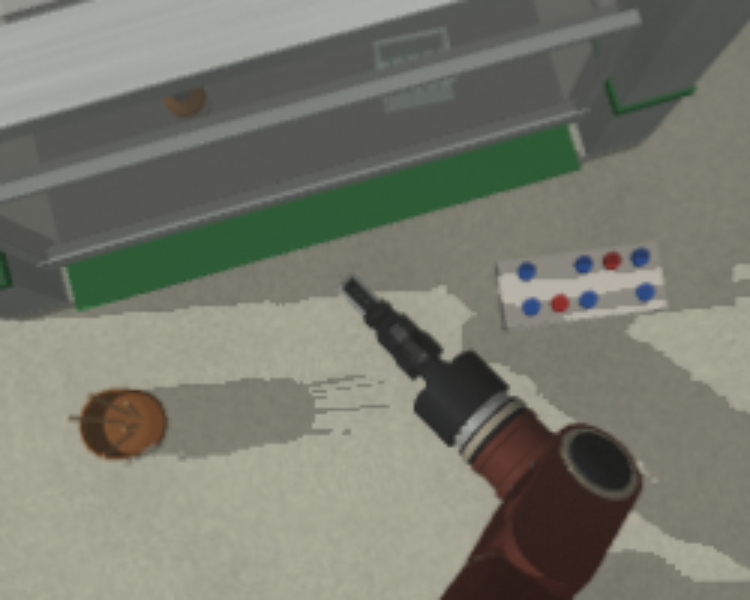

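The tool is now slim in plan, with the tip at about (350,283), in front of the lip. Inserting under it.

Call:
{"name": "carry_out", "arguments": {
  "series": [
    [0.25, 0.26, -0.02, 0, 0, 0, 0],
    [0.35, 0.37, -0.02, 0, 0, 0, 0],
    [0.35, 0.37, -0.02, 0, 0, 0, 0],
    [0.35, 0.37, 0, 0, 0, 0, 0],
    [0.35, 0.37, 0, 0, 0, 0, 0],
    [0.1, 0.1, 0, 0, 0, 0, 0],
    [0, 0, 0, 0, 0, 0, 0]
  ]
}}

```text
t: 8.2
tool_pos: [0.5204, 0.1152, 0.0748]
tool_rot: [-1.678, 0.68, -0.559]
contact_force: [-0.7, -1.0, -0.8]
opening: -0.0001
```

```bash
python3 log.py
python3 - <<'E'
from h import *
P={n:ctrl.get_image(n) for n in('side','top')}
a=cv2.resize(P['top']['frame'][140:340,180:430],(750,600));cv2.imwrite('pics/t4.png',a)
a=cv2.resize(P['side']['frame'][100:300,150:400],(750,600));cv2.imwrite('pics/s4.png',a)
E
```

```text
{'t': 8.2, 'q': [-0.46, 0.041, 2.413, 1.683, 1.214, 0.695], 'tool_pos': [0.52, 0.115, 0.075], 'tool_rot': [-1.678, 0.68, -0.559], 'contact_force': [-0.737, -1.018, -0.764]}
```

View pics/t4.png

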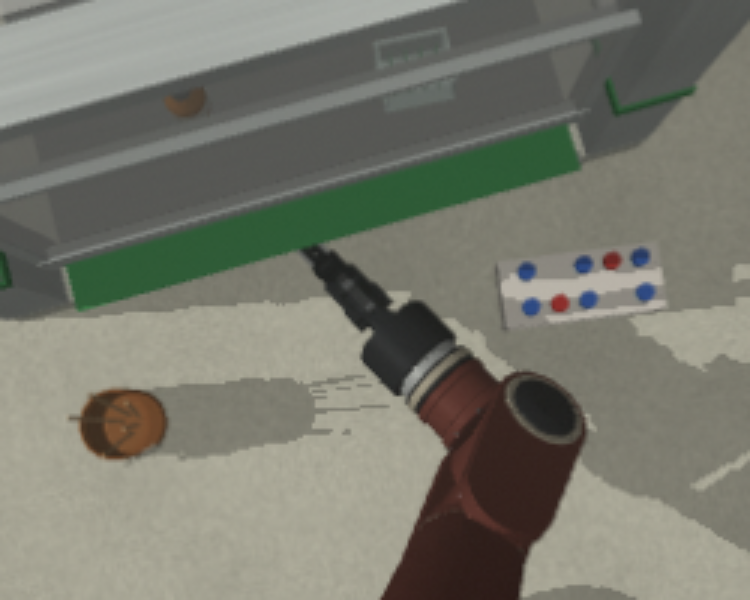

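View pics/s4.png

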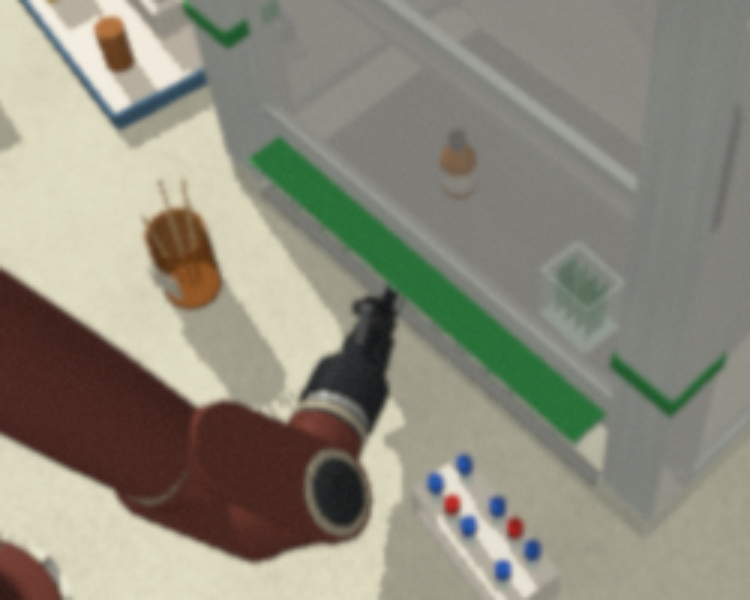

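The fingertips are under the lip, hidden behind its front edge at about (310,248) in the top view, with no contact force. Rising slowly to find contact.

Call:
{"name": "carry_out", "arguments": {
  "series": [
    [0, 0, 0.1, 0, 0, 0, 0],
    [0, 0, 0.1, 0, 0, 0, 0],
    [0, 0, 0.1, 0, 0, 0, 0],
    [0, 0, 0.1, 0, 0, 0, 0],
    [0, 0, 0.05, 0, 0, 0, 0],
    [0, 0, 0, 0, 0, 0, 0]
  ]
}}

```text
t: 8.9
tool_pos: [0.5205, 0.1144, 0.0864]
tool_rot: [-1.678, 0.681, -0.561]
contact_force: [0.0, 0.1, 0.2]
opening: 0.0002
```

Call:
{"name": "carry_out", "arguments": {
  "series": [
    [0, 0, 0.06, 0, 0, 0, 0],
    [0, 0, 0.06, 0, 0, 0, 0],
    [0, 0, 0.06, 0, 0, 0, 0],
    [0, 0, 0.06, 0, 0, 0, 0]
  ]
}}

```text
t: 9.3
tool_pos: [0.5203, 0.1146, 0.0922]
tool_rot: [-1.678, 0.682, -0.56]
contact_force: [0.4, -0.4, 0.4]
opening: 0.0
```

Call:
{"name": "carry_out", "arguments": {
  "series": [
    [0, 0, 0.06, 0, 0, 0, 0],
    [0, 0, 0.06, 0, 0, 0, 0],
    [0, 0, 0.06, 0, 0, 0, 0],
    [0, 0, 0.06, 0, 0, 0, 0]
  ]
}}

```text
t: 9.7
tool_pos: [0.5202, 0.1146, 0.0978]
tool_rot: [-1.678, 0.682, -0.559]
contact_force: [0.7, -0.5, -2.6]
opening: 0.0002
```

Contact at z ≈ 0.096 (about 2.6 N, consistent with the sash's friction). Pushing up smoothly with gentle speed ramps, stopping short to measure.

Call:
{"name": "carry_out", "arguments": {
  "series": [
    [0, 0, 0.1, 0, 0, 0, 0],
    [0, 0, 0.15, 0, 0, 0, 0],
    [0, 0, 0.2, 0, 0, 0, 0],
    [0, 0, 0.25, 0, 0, 0, 0],
    [0, 0, 0.3, 0, 0, 0, 0],
    [0, 0, 0.3, 0, 0, 0, 0],
    [0, 0, 0.3, 0, 0, 0, 0],
    [0, 0, 0.3, 0, 0, 0, 0],
    [0, 0, 0.25, 0, 0, 0, 0],
    [0, 0, 0.2, 0, 0, 0, 0],
    [0, 0, 0.15, 0, 0, 0, 0],
    [0, 0, 0.1, 0, 0, 0, 0]
  ]
}}

```text
t: 10.9
tool_pos: [0.5203, 0.1146, 0.1634]
tool_rot: [-1.678, 0.681, -0.56]
contact_force: [0.4, -0.6, -2.8]
opening: 0.0
```

```bash
python3 log.py
python3 - <<'E'
from h import *
P={n:ctrl.get_image(n) for n in('side','top')}
a=cv2.resize(P['top']['frame'][140:340,180:430],(750,600));cv2.imwrite('pics/t5.png',a)
a=cv2.resize(P['side']['frame'][80:280,150:400],(750,600));cv2.imwrite('pics/s5.png',a)
E
```

```text
{'t': 10.9, 'q': [-0.462, -0.271, 2.453, 1.578, 1.198, 0.986], 'tool_pos': [0.52, 0.115, 0.163], 'tool_rot': [-1.678, 0.681, -0.56], 'contact_force': [0.351, -0.591, -2.804]}
```

View pics/t5.png

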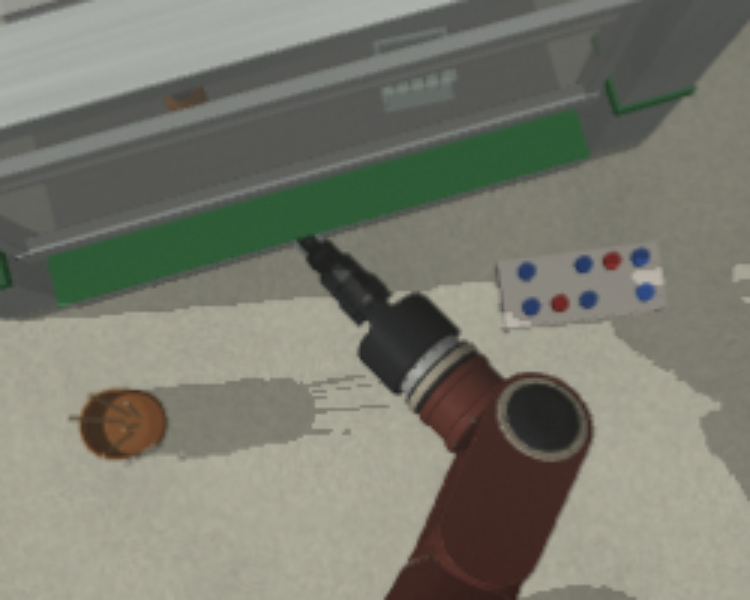

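View pics/s5.png

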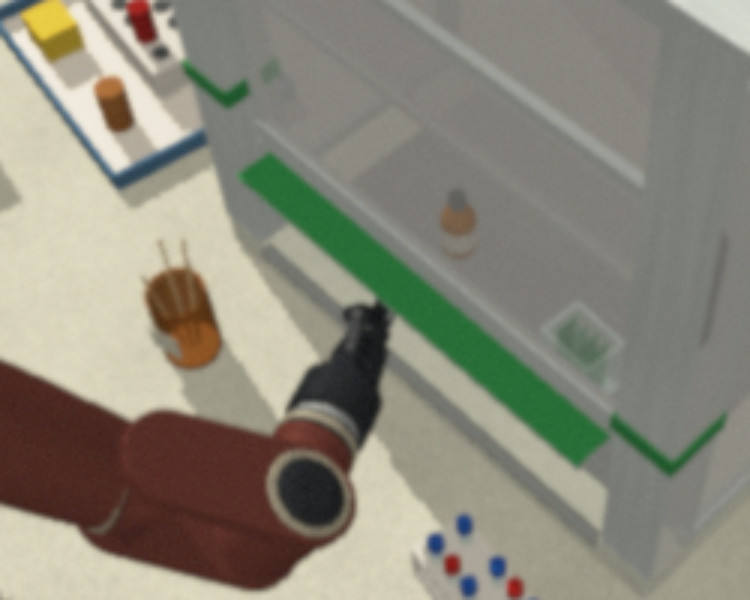

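The sash rises cleanly: the stripe's left end is now at about (270,155) in the side crop, and nothing else has moved. Continuing about 60 mm.

Call:
{"name": "carry_out", "arguments": {
  "series": [
    [0, 0, 0.1, 0, 0, 0, 0],
    [0, 0, 0.15, 0, 0, 0, 0],
    [0, 0, 0.2, 0, 0, 0, 0],
    [0, 0, 0.25, 0, 0, 0, 0],
    [0, 0, 0.3, 0, 0, 0, 0],
    [0, 0, 0.3, 0, 0, 0, 0],
    [0, 0, 0.3, 0, 0, 0, 0],
    [0, 0, 0.25, 0, 0, 0, 0],
    [0, 0, 0.2, 0, 0, 0, 0],
    [0, 0, 0.15, 0, 0, 0, 0],
    [0, 0, 0.1, 0, 0, 0, 0],
    [0, 0, 0.05, 0, 0, 0, 0]
  ]
}}

```text
t: 12.2
tool_pos: [0.5203, 0.1146, 0.2221]
tool_rot: [-1.678, 0.681, -0.56]
contact_force: [-0.6, 0.4, -2.1]
opening: -0.0005
```

```bash
python3 log.py
cat > meas.py <<'E'
from h import *
import sys
tag=sys.argv[1]
import pickle
P={n:ctrl.get_image(n) for n in('side','top')};pickle.dump(P,open(f'P{tag}.pkl','wb'))
boxes=dict(side=(190,60,400,260),top=(120,140,430,270))
for n,(x0,y0,x1,y1) in boxes.items():
    c=P[n]['frame'][y0:y1,x0:x1];z=3 if n=='side' else 2.5;cv2.imwrite(f'pics/{n}{tag}.png',cv2.resize(c,None,fx=z,fy=z,interpolation=cv2.INTER_CUBIC))
for name in('lip_line','mark','lip_edge'):
    u=[]
    for n in P:
        m=ctrl.mark_of(P[n],name);print(name,n,[(round(a['p'],2),np.round(np.array(a['position'])*[640,400],1).tolist()) for a in m[:2]])
        if m:u.append((P[n],np.array(m[0]['position'])*[640,400]))
    if len(u)==2:print('   ',tri(*zip(*u)))
E
python3 meas.py 6
```

```text
{'t': 12.2, 'q': [-0.462, -0.441, 2.448, 1.51, 1.203, 1.174], 'tool_pos': [0.52, 0.115, 0.222], 'tool_rot': [-1.678, 0.681, -0.56], 'contact_force': [-0.642, 0.363, -2.134]}
lip_line side [(0.62, [285.4, 164.2]), (0.25, [312.4, 286.5])]
lip_line top [(0.55, [282.2, 203.2])]
    (array([0.53318943, 0.09139861, 0.24936351]), [0.0007743858879651479, 0.0007743858879652443])
mark side []
mark top []
lip_edge side [(0.61, [279.0, 172.2])]
lip_edge top []
```

View pics/side6.png

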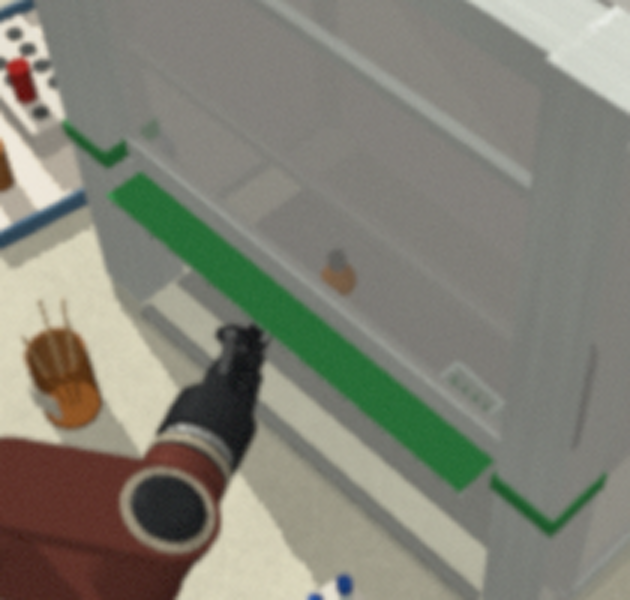

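View pics/top6.png

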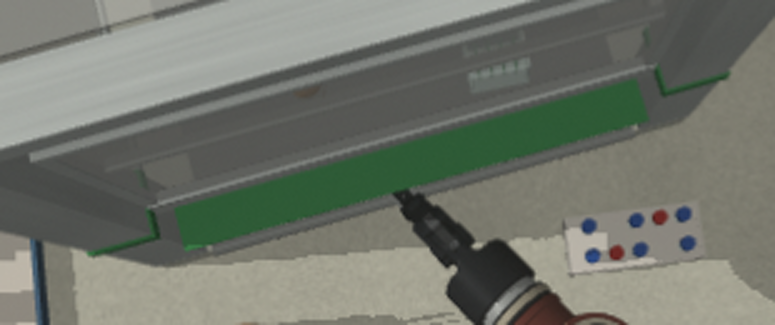

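```bash
cat > cen.py <<'E'
from h import *
import pickle,sys
from scipy.optimize import least_squares
P=pickle.load(open(f'P{sys.argv[1]}.pkl','rb'));v0=np.load('v.npy')
def W(v,x,y,z):
    c,s=np.cos(v[2]),np.sin(v[2]);x,y,z=np.broadcast_arrays(x,y,z);return np.stack([v[0]+c*x-s*y,v[1]+s*x+c*y,z],-1).astype(float)
def green(p):
    f=p['frame'].astype(float);return np.clip(f[...,1]-np.maximum(f[...,0],f[...,2])-12,0,None)
G={n:green(P[n]) for n in P}
def prof(n,A,off=7):
    # A: world pts of a line; sample perpendicular image profile, return centroid shift(px) along normal
    q=proj(P[n],A);t=q[-1]-q[0];t/=np.linalg.norm(t);nn=np.array([-t[1],t[0]]);d=np.arange(-off,off+.01,.25)
    mx=(q[:,0,None]+d*nn[0]).astype(np.float32);my=(q[:,1,None]+d*nn[1]).astype(np.float32)
    g=cv2.remap(G[n],mx,my,cv2.INTER_LINEAR);w=g.sum(1);c=(g*d).sum(1)/np.maximum(w,1e-9);return np.where(w>0.3*np.median(w),c,np.nan),nn,w
def run(cams,v):
    # iterate: gather measured normals shifts then solve for params
    for it in range(6):
        rows=[]
        for n in cams:
            for sg in(1,-1):
                A=W(v,-.033,sg*np.linspace(.252,.308,12),v[4]);c,nn,w=prof(n,A,6)
                rows.append((n,'m',sg*np.linspace(.252,.308,12),A,c,nn))
            ys=np.r_[np.linspace(-.22,-.09,12),np.linspace(.12,.22,10)]
            A=W(v,-.028,ys,v[3]+.012);c,nn,w=prof(n,A,14);rows.append((n,'s',ys,A,c,nn))
        def f(u):
            r=[]
            for n,kd,ys,A,c,nn in rows:
                B=W(u,-.033,ys,u[4]) if kd=='m' else W(u,-.028,ys,u[3]+.012)
                e=(proj(P[n],B)-proj(P[n],A))@nn-c;e=e[~np.isnan(e)];r.append(e/np.sqrt(max(len(e),1)))
            r.append(30*(u[:2]-v0[:2]) if len(cams)==1 else 0.1*(u[:2]-v0[:2]));return np.concatenate(r)
        v=least_squares(f,v).x
    return v,[(n,kd,round(float(np.nanmean(c)),2),round(float(np.nanstd(c)),2)) for n,kd,ys,A,c,nn in rows]
v=v0.copy();v[3]=float(sys.argv[2])
for cams in(['side','top'],['side'],['top']):
    u,r=run(cams,v);print(cams,np.round(u,4),'stripe',round(u[3]+.012,4),'gap mm',round((u[4]-u[3]-.012)*1000,1));print(r)
E
python3 cen.py 6 .2346; python3 cen.py 0 .108
```

```text
['side', 'top'] [0.5579 0.0939 0.2952 0.2317 0.2715] stripe 0.2437 gap mm 27.8
[('side', 'm', nan, nan), ('side', 'm', nan, nan), ('side', 's', nan, nan), ('top', 'm', nan, nan), ('top', 'm', nan, nan), ('top', 's', nan, nan)]
['side'] [0.5579 0.0939 0.2955 0.2347 0.272 ] stripe 0.2467 gap mm 25.2
[('side', 'm', 0.02, 0.38), ('side', 'm', 0.02, 0.23), ('side', 's', -0.0, 0.06)]
['top'] [0.5579 0.0939 0.296  0.224  0.2744] stripe 0.236 gap mm 38.3
[('top', 'm', 0.02, 0.46), ('top', 'm', 0.02, 0.19), ('top', 's', -0.0, 0.1)]
['side', 'top'] [0.5579 0.0939 0.2958 0.1057 0.2778] stripe 0.1177 gap mm 160.1
[('side', 'm', nan, nan), ('side', 'm', nan, nan), ('side', 's', nan, nan), ('top', 'm', nan, nan), ('top', 'm', nan, nan), ('top', 's', nan, nan)]
['side'] [0.5579 0.0939 0.2955 0.1067 0.272 ] stripe 0.1187 gap mm 153.4
[('side', 'm', 0.02, 0.37), ('side', 'm', 0.02, 0.24), ('side', 's', -0.0, 0.07)]
['top'] [0.5579 0.0939 0.2959 0.095  0.2744] stripe 0.107 gap mm 167.5
[('top', 'm', 0.02, 0.47), ('top', 'm', 0.02, 0.18), ('top', 's', 0.0, 0.09)]cen.py:32: RuntimeWarning: Mean of empty slice
  return v,[(n,kd,round(float(np.nanmean(c)),2),round(float(np.nanstd(c)),2)) for n,kd,ys,A,c,nn in rows]
  var = nanvar(a, axis=axis, dtype=dtype, out=out, ddof=ddof,
cen.py:32: RuntimeWarning: Mean of empty slice
  return v,[(n,kd,round(float(np.nanmean(c)),2),round(float(np.nanstd(c)),2)) for n,kd,ys,A,c,nn in rows]
  var = nanvar(a, axis=axis, dtype=dtype, out=out, ddof=ddof,
```

```bash
cat > patch.py <<'E'
s=open('cen.py').read()
s=s.replace("def run(cams,v):","""def pc(n,u,kd,ys,nn,A):
    # centroid (along nn, relative to proj A) of the green cross-section: front face + top face
    if kd=='m': L=[W(u,-.033,ys,u[4]-.01),W(u,-.033,ys,u[4]+.01),W(u,-.030,ys,u[4]+.01)]
    else: z=u[3]+.012;L=[W(u,-.0495,ys,z-.002),W(u,-.0495,ys,z),W(u,-.0065,ys,z)]
    a,b,c=[(proj(P[n],X)-proj(P[n],A))@nn for X in L]
    w1,w2=abs(b-a),abs(c-b)*BR;return (w1*(a+b)/2+w2*(b+c)/2)/(w1+w2)
BR=1.0
def run(cams,v):""")
s=s.replace("""                B=W(u,-.033,ys,u[4]) if kd=='m' else W(u,-.028,ys,u[3]+.012)
                e=(proj(P[n],B)-proj(P[n],A))@nn-c""","                e=pc(n,u,kd,ys,nn,A)-c")
s=s.replace("r.append(30*(u[:2]-v0[:2]) if len(cams)==1 else 0.1*(u[:2]-v0[:2]))","r.append((100 if len(cams)==1 else 30)*(u[:2]-v0[:2]))")
s=s.replace("u,r=run(cams,v);","""
  for BR in(.7,1.,1.5):
    u,r=run(cams,v);""").replace(";print(r)","")
open('cen.py','w').write(s)
E
python3 patch.py; python3 cen.py 6 .2346 2>&1 | grep -v arn; echo; python3 cen.py 0 .108|grep -v arn
```

```text
['side', 'top'] [0.5567 0.0936 0.2958 0.2384 0.2724] stripe 0.2504 gap mm 22.0
['side', 'top'] [0.5566 0.0935 0.2958 0.2383 0.2718] stripe 0.2503 gap mm 21.5
['side', 'top'] [0.5565 0.0935 0.2958 0.2384 0.271 ] stripe 0.2504 gap mm 20.6
['side'] [0.5579 0.0939 0.2954 0.2364 0.2697] stripe 0.2484 gap mm 21.2
['side'] [0.5579 0.0939 0.2954 0.236  0.2689] stripe 0.248 gap mm 20.9
['side'] [0.5579 0.0939 0.2954 0.2357 0.2679] stripe 0.2477 gap mm 20.2
['top'] [0.5579 0.0939 0.2962 0.2257 0.2671] stripe 0.2377 gap mm 29.5
['top'] [0.5579 0.0939 0.2962 0.2253 0.2655] stripe 0.2373 gap mm 28.2
['top'] [0.5579 0.0939 0.2962 0.225  0.2636] stripe 0.237 gap mm 26.6

['side', 'top'] [0.5568 0.0936 0.2958 0.1103 0.2722] stripe 0.1223 gap mm 149.9
['side', 'top'] [0.5567 0.0935 0.2958 0.1104 0.2717] stripe 0.1224 gap mm 149.4
['side', 'top'] [0.5565 0.0935 0.2958 0.1104 0.2709] stripe 0.1224 gap mm 148.5
['side'] [0.5579 0.0939 0.2954 0.1084 0.2697] stripe 0.1204 gap mm 149.4
['side'] [0.5579 0.0939 0.2954 0.108  0.269 ] stripe 0.12 gap mm 149.0
['side'] [0.5579 0.0939 0.2953 0.1077 0.268 ] stripe 0.1197 gap mm 148.3
['top'] [0.5579 0.0939 0.2961 0.0965 0.2673] stripe 0.1085 gap mm 158.8
['top'] [0.5579 0.0939 0.2961 0.0962 0.2656] stripe 0.1082 gap mm 157.5
['top'] [0.5579 0.0939 0.2961 0.0959 0.2637] stripe 0.1079 gap mm 155.8
```

Both the side-only fit and the joint fit put the gap at about 21 mm. Top alone gives about 28 mm, but it looks nearly straight down, so height there is weak. Pushing 20 mm, then checking.

Call:
{"name": "carry_out", "arguments": {
  "series": [
    [0, 0, 0.05, 0, 0, 0, 0],
    [0, 0, 0.1, 0, 0, 0, 0],
    [0, 0, 0.12, 0, 0, 0, 0],
    [0, 0, 0.12, 0, 0, 0, 0],
    [0, 0, 0.12, 0, 0, 0, 0],
    [0, 0, 0.12, 0, 0, 0, 0],
    [0, 0, 0.1, 0, 0, 0, 0],
    [0, 0, 0.05, 0, 0, 0, 0],
    [0, 0, 0.02, 0, 0, 0, 0],
    [0, 0, 0, 0, 0, 0, 0]
  ]
}}

```text
t: 13.6
tool_pos: [0.5203, 0.1146, 0.242]
tool_rot: [-1.677, 0.681, -0.56]
contact_force: [-0.1, 1.0, -1.5]
opening: 0.0
```

```bash
python3 log.py; python3 meas.py 7; python3 cen.py 7 .257 |grep -v arn
```

```text
{'t': 13.6, 'q': [-0.462, -0.489, 2.441, 1.489, 1.207, 1.234], 'tool_pos': [0.52, 0.115, 0.242], 'tool_rot': [-1.677, 0.681, -0.56], 'contact_force': [-0.103, 0.966, -1.479]}
lip_line side [(0.87, [285.9, 157.9])]
lip_line top [(0.76, [283.6, 202.0])]
    (array([0.53265704, 0.08547337, 0.2830512 ]), [0.0006538577707252102, 0.0006538577707254814])
mark side []
mark top []
lip_edge side []
lip_edge top [(0.97, [283.6, 210.3])]
['side', 'top'] [0.5567 0.0936 0.2958 0.2584 0.2725] stripe 0.2704 gap mm 2.1
['side', 'top'] [0.5565 0.0935 0.2958 0.2583 0.272 ] stripe 0.2703 gap mm 1.6
['side', 'top'] [0.5564 0.0935 0.2958 0.2583 0.2711] stripe 0.2703 gap mm 0.8
['side'] [0.5579 0.0939 0.2954 0.2564 0.2697] stripe 0.2684 gap mm 1.3
['side'] [0.5579 0.0939 0.2954 0.256  0.2689] stripe 0.268 gap mm 0.9
['side'] [0.5579 0.0939 0.2953 0.2557 0.2679] stripe 0.2677 gap mm 0.2
['top'] [0.5579 0.0939 0.2961 0.2455 0.2671] stripe 0.2575 gap mm 9.6
['top'] [0.5579 0.0939 0.2962 0.2451 0.2655] stripe 0.2571 gap mm 8.4
['top'] [0.5579 0.0939 0.2962 0.2448 0.2636] stripe 0.2568 gap mm 6.7
```

View pics/side7.png

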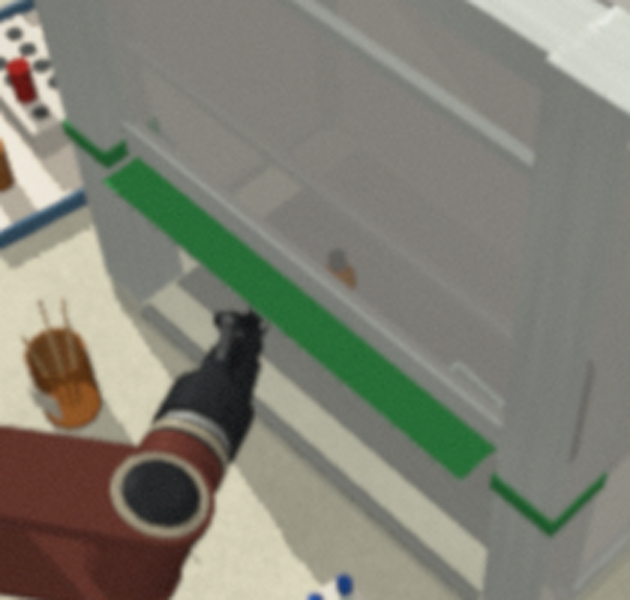

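The stripe's centre line is within about a pixel of the line through both bands, leaving a gap of about 1 mm. One last small nudge, then down and out.

Call:
{"name": "carry_out", "arguments": {
  "series": [
    [0, 0, 0.02, 0, 0, 0, 0],
    [0, 0, 0.02, 0, 0, 0, 0],
    [0, 0, 0, 0, 0, 0, 0],
    [0, 0, -0.05, 0, 0, 0, 0],
    [0, 0, -0.1, 0, 0, 0, 0],
    [0, 0, -0.2, 0, 0, 0, 0],
    [0, 0, -0.3, 0, 0, 0, 0],
    [0, 0, -0.3, 0, 0, 0, 0],
    [0, 0, -0.1, 0, 0, 0, 0],
    [0, 0, 0, 0, 0, 0, 0]
  ]
}}

```text
t: 15.0
tool_pos: [0.52, 0.1147, 0.2155]
tool_rot: [-1.677, 0.683, -0.558]
contact_force: [0.6, -0.2, 0.2]
opening: -0.0001
```

```bash
python3 log.py; python3 meas.py 8; python3 cen.py 8 .257 |grep -v arn
```

```text
{'t': 15.0, 'q': [-0.462, -0.425, 2.451, 1.516, 1.201, 1.157], 'tool_pos': [0.52, 0.115, 0.216], 'tool_rot': [-1.677, 0.683, -0.558], 'contact_force': [0.604, -0.206, 0.223]}
lip_line side [(0.71, [285.4, 162.1])]
lip_line top [(0.71, [283.8, 203.6])]
    (array([0.53087693, 0.08623928, 0.26558459]), [0.00012877221036603664, 0.00012877221036648105])
mark side []
mark top [(0.67, [373.5, 239.0]), (0.44, [284.7, 209.7])]
lip_edge side [(0.93, [279.6, 164.2])]
lip_edge top [(0.88, [285.3, 209.7])]
    (array([0.51416073, 0.08202156, 0.27245273]), [0.0013138337414264555, 0.0013138337414262406])
['side', 'top'] [0.5567 0.0936 0.2958 0.259  0.2725] stripe 0.271 gap mm 1.5
['side', 'top'] [0.5565 0.0935 0.2958 0.259  0.272 ] stripe 0.271 gap mm 1.0
['side', 'top'] [0.5564 0.0935 0.2958 0.259  0.2711] stripe 0.271 gap mm 0.2
['side'] [0.5579 0.0939 0.2954 0.257  0.2697] stripe 0.269 gap mm 0.7
['side'] [0.5579 0.0939 0.2953 0.2566 0.269 ] stripe 0.2686 gap mm 0.3
['side'] [0.5579 0.0939 0.2953 0.2563 0.2679] stripe 0.2683 gap mm -0.4
['top'] [0.5579 0.0939 0.2961 0.2462 0.2671] stripe 0.2582 gap mm 8.9
['top'] [0.5579 0.0939 0.2961 0.2458 0.2654] stripe 0.2578 gap mm 7.6
['top'] [0.5579 0.0939 0.2961 0.2455 0.2635] stripe 0.2575 gap mm 6.0
```

The sash stayed put on release, with about 0.5 mm remaining. Retracting.

Call:
{"name": "carry_out", "arguments": {
  "series": [
    [-0.2, -0.2, 0, 0, 0, 0, 0],
    [-0.35, -0.37, 0, 0, 0, 0, 0],
    [-0.35, -0.37, 0, 0, 0, 0, 0],
    [-0.35, -0.37, 0, 0, 0, 0, 0],
    [-0.35, -0.37, 0, 0, 0, 0, 0],
    [-0.1, -0.6, 0, 0, 0, 0, 0],
    [-0.1, -0.8, 0.2, 0, 0, 0, 0],
    [-0.1, -0.8, 0.2, 0, 0, 0, 0],
    [-0.1, -0.8, 0.2, 0, 0, 0, 0],
    [-0.1, -0.6, 0.1, 0, 0, 0, 0],
    [0, -0.2, 0, 0, 0, 0, 0],
    [0, 0, 0, 0, 0, 0, 0]
  ]
}}

```text
t: 16.6
tool_pos: [0.4678, -0.0231, 0.234]
tool_rot: [-1.677, 0.683, -0.561]
contact_force: [-0.6, -0.1, 0.5]
opening: 0.0003
```

```bash
python3 log.py; python3 meas.py 9; python3 cen.py 9 .257 |grep -v arn|head -6
python3 - <<'E'
from h import *
import pickle
P=pickle.load(open('P9.pkl','rb'))
cv2.imwrite('pics/both9.png',cv2.resize(np.vstack([P['side']['frame'],P['top']['frame']]),None,fx=.75,fy=.75,interpolation=cv2.INTER_AREA))
E
```

```text
{'t': 16.6, 'q': [-0.882, -0.42, 2.411, 1.341, 1.581, 1.134], 'tool_pos': [0.468, -0.023, 0.234], 'tool_rot': [-1.677, 0.683, -0.561], 'contact_force': [-0.622, -0.083, 0.526]}
lip_line side [(0.69, [284.5, 161.1])]
lip_line top [(0.83, [283.9, 201.0])]
    (array([0.53265965, 0.08646167, 0.27044665]), [0.0036068032272985606, 0.00360680322729849])
mark side [(0.4, [292.1, 148.7])]
mark top []
lip_edge side [(0.62, [279.0, 165.4])]
lip_edge top [(0.61, [285.3, 211.2])]
    (array([0.51152956, 0.08208838, 0.26860387]), [0.0008434357792169682, 0.0008434357792171599])
['side', 'top'] [0.5567 0.0936 0.2958 0.259  0.2725] stripe 0.271 gap mm 1.5
['side', 'top'] [0.5565 0.0935 0.2958 0.259  0.272 ] stripe 0.271 gap mm 1.0
['side', 'top'] [0.5564 0.0935 0.2958 0.259  0.2711] stripe 0.271 gap mm 0.2
['side'] [0.5579 0.0939 0.2954 0.257  0.2697] stripe 0.269 gap mm 0.7
['side'] [0.5579 0.0939 0.2953 0.2566 0.2689] stripe 0.2686 gap mm 0.4
['side'] [0.5579 0.0939 0.2953 0.2563 0.2679] stripe 0.2683 gap mm -0.4
```

View pics/both9.png

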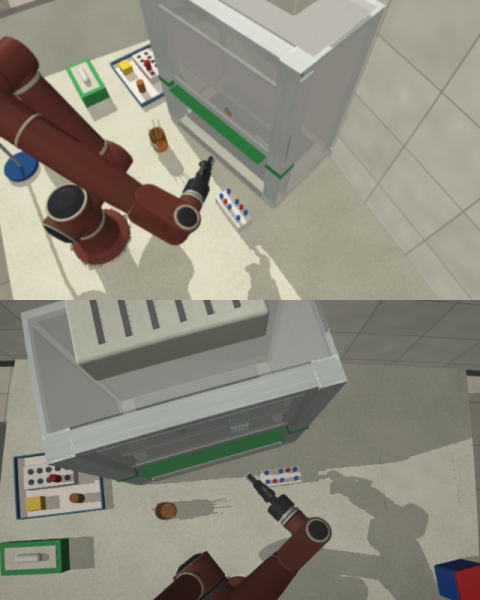

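View pics/side9.png

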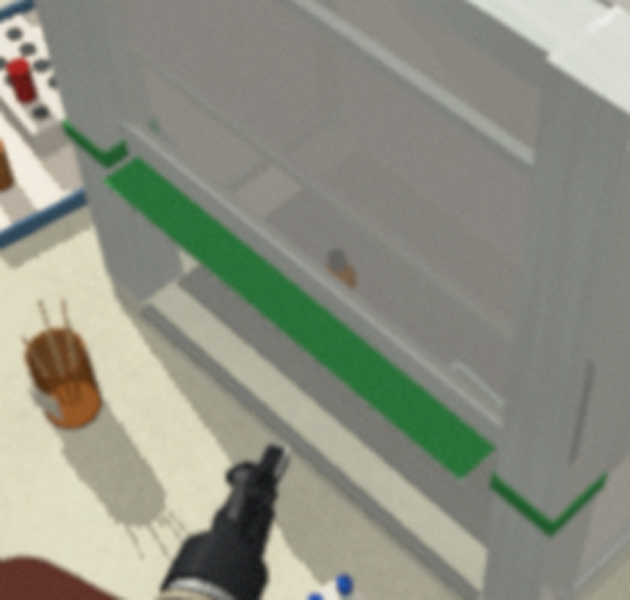

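The sash stands with its stripe in line with both bands (ends near (125,170) and (478,463)). The tool is clear, and the jar, rack and bottle are where they were. Handing in.

```bash
python3 -c "
from station import ctrl
print(ctrl.finish_job())"
```

```text
the job is handed in; nothing more can be done
None
```

The sash is up at the working-height mark and standing on its own, and I handed the job in at about 17 s on the robot's clock.

I put the shut fingertips under the lip just left of its middle and pushed the sash up about 148 mm in eased steps. I read 1.5 to 3 N at the pauses between steps. Then I lowered the fingers clear and backed the arm away.

**Level:** with the arm clear, the stripe's top came out 0.4 mm below the mid-height of the bands from the side view, and 1.0 mm below from both views together. Reasonable allowance for lighting moves these between about −0.4 and +1.5 mm.

**Holding:** the measured height was the same right after letting go and after backing off.

**Disagreements:**
- The top camera alone gave a 6 to 9 mm gap just after letting go. It looks almost straight down, so it judges height poorly, and I gave it little weight.
- The trained network did not reliably find the mark, so I measured the bands from their green edges instead.
- The network's lip points scattered by about 1 to 2 cm in height.

**Surroundings:** in the last pictures the jar, rack and dropper bottle stood where they began. The staining jar was mostly hidden by the sash, so I could not check its place exactly. The arm was never near it or the pane.

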